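# Zero and lock the indexing drum

### The job

Take the red-headed locking pin out of its parking block and stand it in the guide hole above the slotted steel disc of the blue indexing stand. With the pin standing there, turn the free-spinning rubber drum by fingertip friction, pressing lightly (always under 25 N), until the slot and yellow mark, hidden at the start, come to the top and the pin drops fully home, its red head down on the guide plate. Let go, and leave the other things on the table where they are.

Things in the scene. Friction and masses are not known exactly. Their poses are not given: they have to be found in the camera images.
- rotator: blue indexing stand, bolted to the table: base plate 150 (x) x 215 (y) x 12 mm, origin at the centre of its underside, z up. A level axle along its own y, 75 mm high, turns freely (slight friction, no stops) in uprights at y = -88 mm (98 mm high) and y = +61 mm (130 mm high); drum and index disc turn with it together
- drum_axle (a point): point on the axle in the middle of the black rubber-faced drum (radius 50 mm, 60 mm wide), in the stand's frame at (0, -35, 75) mm. The tread runs up to 4 mm out of true: its top is 46 to 54 mm above this point as it turns. A yellow line across the tread lies at the angle of the disc's slot; it is out of sight at the start
- index_disc (a point): centre of the steel index disc on the axle, in the stand's frame at (0, 28, 75) mm: radius 50 mm, true, 16 mm thick, one radial slot 15 mm wide, 16 mm deep. At the start the slot is 100 to 200 degrees from the top, measured over the far (+x) side, so drawing the drum's top toward the robot (-x) is the shorter way
- guide_hole (a point): centre of the top mouth of the 13.4 mm hole through the steel guide plate (40 x 60 x 16 mm, carried by the +y upright, reaching y = +8 to +68 mm, top 144 mm high); in the stand's frame at (0, 28, 144) mm. The disc's rim is 19 mm straight below, so a pin put in stands on the rim until the slot comes under it
- locking_pin: steel pin, 12 mm diameter, foot chamfered 2.5 mm, red cylindrical head 22 mm in diameter and 24 mm high; 57 mm long in all, about 90 g. Origin at the centre of its foot, z up the pin; the head is 33 to 57 mm above it. Standing on the disc's rim its foot is 125 mm above the table; fully home (head on the guide plate) 111 mm
- pin_head (a point): middle of the pin's red head, 45 mm above its foot
- pin_block: dark steel block 50 x 50 x 55 mm, fixed to the table, origin at the centre of its underside; the pin stands upright in a 14 mm hole in the middle of its top, 22 mm deep, with its red head above the block
- chip_hammer: slag hammer with black rubber handle, 150 x 267 x 24 mm, loose bystander, not to be moved
- box_end_b: short aluminium box-section offcut, 30 x 60 x 30 mm, loose bystander, not to be moved
- g_clamp: small dark G-clamp lying flat, 93 x 105 x 18 mm, loose bystander, not to be moved
- tape_measure: yellow and black tape measure standing on its base, 38 x 99 x 65 mm, loose bystander, not to be moved
Things that resemble listed ones, but are neither listed nor needed, are in the scene too. Leave any green look-alike of the locking_pin alone.

How it is judged (in metres and radians):
On the way:
1. the pin stands in the guide hole on the disc's rim, not yet home (horizontal distance between locking_pin and guide_hole below 0.005 m and z of locking_pin in the frame of rotator between 0.119 and 0.135 m), for 0.2 s.
At the end, for the whole second after the job is handed in: the pin is at rest upright in the guide hole (foot within 4 mm of the hole's axis, tilt under 0.15 rad) and fully home: its foot no more than 114 mm above the table, which it can reach only with the slot at the top (z of locking_pin in the frame of rotator between 0.105 and 0.114 m and horizontal distance between locking_pin and guide_hole below 0.004 m and angle between locking_pin's own z axis and vertical below 0.15 rad and linear speed of locking_pin below 0.02 m/s); the robot touches nothing.
It fails at once if the robot presses on the indexing stand or its drum with more than 25 N (contact force between any of the fingers, the arm and rotator above 25 N).
It fails at once if a bystander is moved by more than 20 mm (distance of any of chip_hammer, box_end_b, g_clamp, tape_measure from where it was at the start of the episode above 0.02 m).
It also fails if it takes over 67 s, if anything falls off the work surface, if the arm or the gripper's body presses on something with over 40 N, if the wrist force passes 120 N, or if a joint passes its speed limit or range.

### The arm

A 6-joint arm with a two-finger parallel gripper is mounted at the origin on a cart in front of the work surface, level with it; the furniture and walls round the work are solid. World frame = base frame: x ahead of the robot, y to its left, z up, the work surface at z = 0. Lengths are in m, angles in degrees, forces in N, time in s.
With the tool pointing down it reaches from about 0.3 to 0.75 m from the base axis. Payload 8.5 kg.
Tool frame: the origin (TCP) lies on the centre line of the jaws, within the pads' length; the fingertips stand finger_overhang ahead of it and the grasp point (between the pads) lies 2 mm behind it (finger_overhang is the distance from the TCP to the fingertips, in m); x points along the fingers, z is the direction in which the jaws open and shut, and the axes are right-handed (so a half turn about x gives the same grasp; the last joint's range is limited). The gripper opens to 88 mm and grips with 3 to 60 N. Pads are 18 mm wide; open, the fingers measure 123 mm over their backs; the gripper's body (75 mm by 187 mm) begins 45 mm behind the grasp point.
Start: joints at [51.835, 21.807, 74.336, -0, 83.858, -12.336], TCP at [0.24, 0.495, 0.218] pointing down, gripper open.
Joint ranges: [-178.18, 178.18], [-50.72, 133.34], [12.68, 142.11], [-81.47, 261.47], [9.98, 163.14], [-165.26, 165.26]. Speed limits (degrees/s): [136.94, 136.94, 180, 180, 180, 180].

### API

Orientations are given as a 3x3 rotation matrix whose columns are the frame's x, y, z axes.
In Python, from plant import observe, snapshot, job_done, finger_overhang gives the robot as it stands. The module is installed in compiled form; this text tells all that it offers.
- The arm moves only by the tool servo_tool, never from a script. Its argument "commands" is a list of rows, each an object of numbers: "dx", "dy", "dz": the shift along the world's x, y, z in m; "rx", "ry", "rz": the turn, a rotation vector about the world's x, y, z in rad; "jaw": the opening, from 0 (shut) to 1 (fully open). In form: [{"dx": .., "dy": .., "dz": .., "rx": .., "ry": .., "rz": .., "jaw": ..}, ...]. A call has 1 to 5 rows; each row shifts and turns the pose as measured when the row begins; what a row does not reach is not made up. A row lasts 1/10 s, in which the tool goes at most 50 mm and 8.59 degrees, less where a joint would pass 70% of its speed; a pose out of reach is approached as far as the arm can. A call with a gripper value outside its range is refused whole. The fingers move at their own pace and stop on an object; the grip force is fixed at half the most. Time passes only in rows, so rows that do not move let the fingers close. It gives the time, the measured TCP pose, the force and the opening at its end, in the units of the state.
- observe(): the state, without advancing time (a new reading comes with each control period).
- snapshot(name): name is "side" or "top" or "wrist"; returns a dict with "color" (400x640x3 uint8, red, green, blue), "mtx" (3x3 intrinsics, pixels), "k1" (the pictures are not rectified: a ray, as slopes to the right and down, at radius r is drawn at 1 + k1 r^2 times it, then the intrinsics apply), "R" (3x3) and "t" (3): a world point X has camera coordinates R X + t. Camera axes: x right, y down, z forward; pixel columns grow to the right and rows downward; lengths in m; the calibration is good to about 2 mm. A picture is of the moment at which its call begins. There is no depth.
- job_done(): hands the job in, once; it reports no verdict.
The state is a dict: "time_s": time; "joints": joint angles; "dq": joint speeds; "effort": joint torques, N m; "eef_pos": TCP position; "tool_rot": TCP orientation; "force": force on the tool from outside, world axes, zero at the start; "moment": the same for the moment, N m; "finger_gap": finger opening in m.
Only numpy, scipy, OpenCV 4.12 (cv2) and the standard library are available. Lean on these libraries where they do the work, as an engineer would, in place of code of your own. Each camera call takes 0.05 s, during which the arm holds its last target.

## Working session

There is one attempt and no reset: what is moved stays moved. The work goes in short steps, Python scripts to look and compute and a tool call to move; the robot and the scene stay as the last step left them, time stands still between calls to the robot, and variables do not carry over. Pictures are saved under pics/ and viewed, and the job is handed in when it is done.

Besides the shell and the picture viewer there is one more tool, called by a JSON object that holds its "name" and its "arguments". servo_tool: Moves the arm, as the interface text tells. Its arguments: {"type":"object","properties":{"commands":{"type":"array","items":{"type":"object","properties":{"dx":{"type":"number"},"dy":{"type":"number"},"dz":{"type":"number"},"rx":{"type":"number"},"ry":{"type":"number"},"rz":{"type":"number"},"jaw":{"type":"number"}}}}},"required":["commands"]}

```bash
mkdir -p pics; cat > h.py <<'E'
import numpy as np, cv2
from plant import observe, snapshot, job_done, finger_overhang
def snap(n,f):
    s=snapshot(n); cv2.imwrite(f'pics/{f}.png',s['color'][:,:,::-1]); np.savez(f'pics/{f}.npz',**s); return s
def ray(s,u,v):
    K=np.array(s['mtx']);k=float(s['k1'])
    d=np.array([(u-K[0,2])/K[0,0],(v-K[1,2])/K[1,1]]);p=d.copy()
    for _ in range(30): p=d/(1+k*(p@p))
    R=np.array(s['R']);t=np.array(s['t'])
    w=R.T@np.array([p[0],p[1],1]);return -R.T@t,w/np.linalg.norm(w)
def plane(s,u,v,z):
    o,w=ray(s,u,v);return o+w*(z-o[2])/w[2]
def proj(s,X):
    R=np.array(s['R']);t=np.array(s['t']);K=np.array(s['mtx'])
    c=R@np.array(X)+t;p=c[:2]/c[2];p=p*(1+float(s['k1'])*(p@p));return K[0,0]*p[0]+K[0,2],K[1,1]*p[1]+K[1,2]
def tri(s1,a,s2,b):
    o1,w1=ray(s1,*a);o2,w2=ray(s2,*b)
    A=np.stack([w1,-w2],1);x=np.linalg.lstsq(A,o2-o1,rcond=None)[0]
    p,q=o1+w1*x[0],o2+w2*x[1];return (p+q)/2,np.linalg.norm(p-q)
E
python3 - <<'E'
from h import *
for n in('side','top','wrist'):
    s=snap(n,n+'0');print(n,-np.array(s['R']).T@np.array(s['t']),np.array(s['R'])[2])
print(observe(),finger_overhang)
E
```

```text
side [0.16793391 1.03025562 0.94624565] [ 0.29013234 -0.73302179 -0.61522538]
top [0.50804002 0.02792603 1.16084896] [ 0.06880031 -0.00291142 -0.9976262 ]
wrist [0.17663994 0.52541603 0.38348305] [ 0.24437466 -0.11973504 -0.96226012]
{'time_s': 0.15, 'joints': array([ 5.18376046e+01,  2.18294532e+01,  7.43713562e+01,  1.32752627e-03,
        8.38592087e+01, -1.23367792e+01]), 'dq': array([-0.02458216, -0.08315352, -0.15216839,  0.00998202,  0.09500029,
       -0.00371497]), 'effort': array([ 2.11703431e-03, -4.38082588e+01, -2.24618053e+01,  7.13121286e-02,
        3.43744399e-02, -9.31371392e-05]), 'eef_pos': array([0.23945241, 0.49487366, 0.21752479]), 'tool_rot': array([[-6.65362984e-04, -9.00122928e-01,  4.35635480e-01],
       [-8.09385587e-04,  4.35635918e-01,  9.00122598e-01],
       [-9.99999451e-01,  2.46311179e-04, -1.01840254e-03]]), 'force': array([0.67834911, 0.85942778, 0.84000421]), 'moment': array([ 0.05468702,  0.00352352, -0.02492001]), 'finger_gap': 0.08814459428848237} 0.017
```

View pics/side0.png

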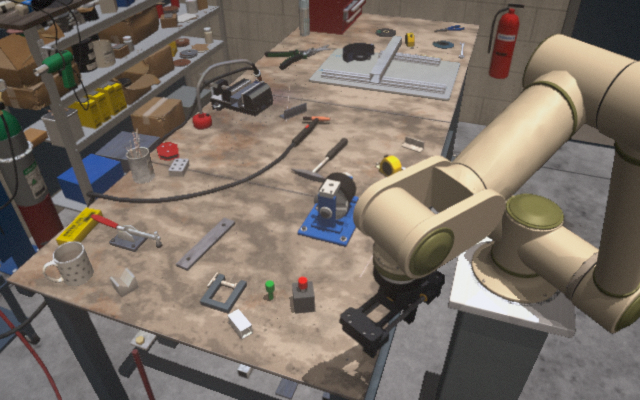

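View pics/top0.png

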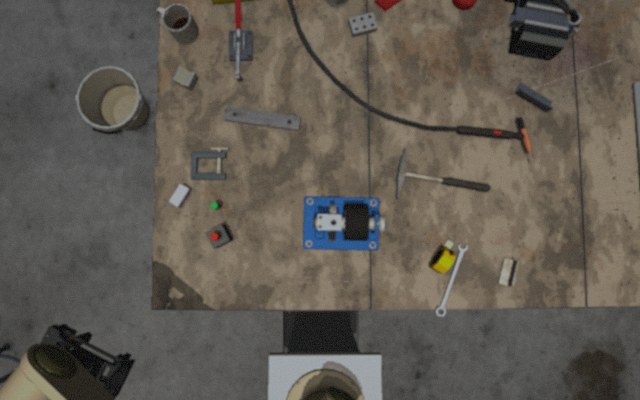

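View pics/wrist0.png

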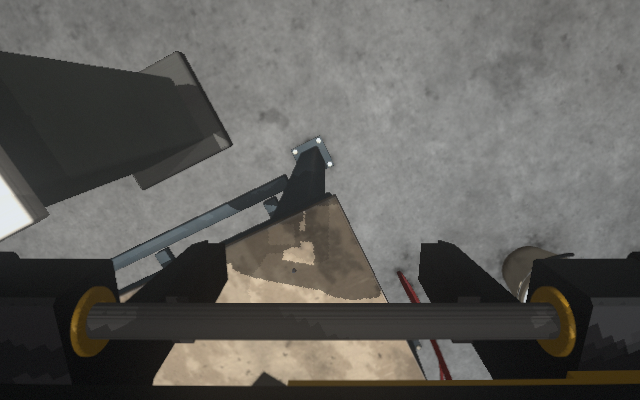

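The top view has the stand at about (341,222), with its guide plate to the left and the drum to the right. The red pin in its block is at about (215,236) and the green look-alike at (216,205). The G-clamp is at (209,164).

```bash
python3 - <<'E'
from h import *
T=dict(np.load('pics/top0.npz'));S=dict(np.load('pics/side0.npz'))
def cc(s,m,box):
    x0,y0,x1,y1=box;z=np.zeros(m.shape,np.uint8);z[y0:y1,x0:x1]=m[y0:y1,x0:x1]
    n,l,st,c=cv2.connectedComponentsWithStats(z);i=1+np.argmax(st[1:,4]);return c[i],st[i],l==i
def hsv(s):return cv2.cvtColor(s['color'],cv2.COLOR_RGB2HSV).astype(int)
for n,s,b in(('T',T,(195,215,245,260)),('S',S,(285,265,325,320))):
    h=hsv(s);m=((h[...,0]<8)|(h[...,0]>172))&(h[...,1]>150)&(h[...,2]>90);c,st,_=cc(s,m,b);print(n,c,st)
    if n=='T':a=c
    else:bb=c
print('tri head',tri(T,a,S,bb),'top plane z.09',plane(T,*a,.09-.0), 'z.078',plane(T,*a,.078))
h=hsv(T);m=(h[...,0]>98)&(h[...,0]<118)&(h[...,1]>140)
c,st,l=cc(T,m,(290,185,395,260));print(st)
p=np.argwhere(l)[:,::-1].astype(np.float32);r=cv2.minAreaRect(p);print(r)
q=[plane(T,*x,.012) for x in cv2.boxPoints(r)];q=np.array(q);print(q.round(4),q.mean(0),np.linalg.norm(np.diff(q,axis=0),axis=1))
cv2.imwrite('pics/st.png',np.hstack([cv2.resize(T['color'][180:270,280:400,::-1],None,fx=4,fy=4,interpolation=2),]))
cv2.imwrite('pics/st2.png',cv2.resize(S['color'][150:260,270:390,::-1],None,fx=5,fy=5,interpolation=2))
cv2.imwrite('pics/pb.png',cv2.resize(T['color'][180:270,160:260,::-1],None,fx=6,fy=6,interpolation=2))
E
```

```text
T [214.28 236.  ] [211 232   8   9  50]
S [302.44827586 282.22988506] [298 277   9  12  87]
tri head (array([0.48675894, 0.29430903, 0.07992121]), np.float64(0.00022511384496815183)) top plane z.09 [0.4868526  0.29178635 0.09      ] z.078 [0.48661517 0.29474318 0.078     ]
[ 304  197   75   53 1847]
((340.8280334472656, 222.7221221923828), (74.0980453491211, 51.294986724853516), 1.3639276027679443)
[[ 0.4523  0.0593  0.012 ]
 [ 0.5974  0.0555  0.012 ]
 [ 0.5916 -0.1554  0.012 ]
 [ 0.4464 -0.1499  0.012 ]] [ 0.52191273 -0.04760977  0.012     ] [0.14514983 0.21098304 0.14531819]
```

View pics/st.png

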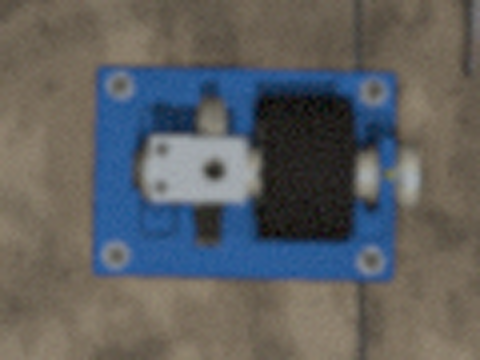

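View pics/st2.png

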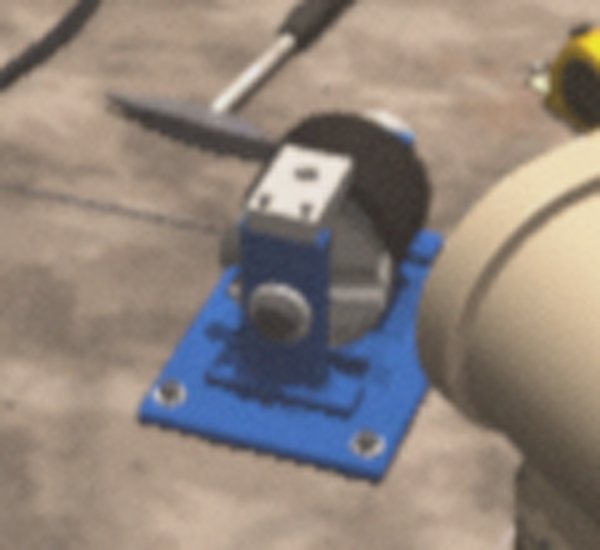

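View pics/pb.png

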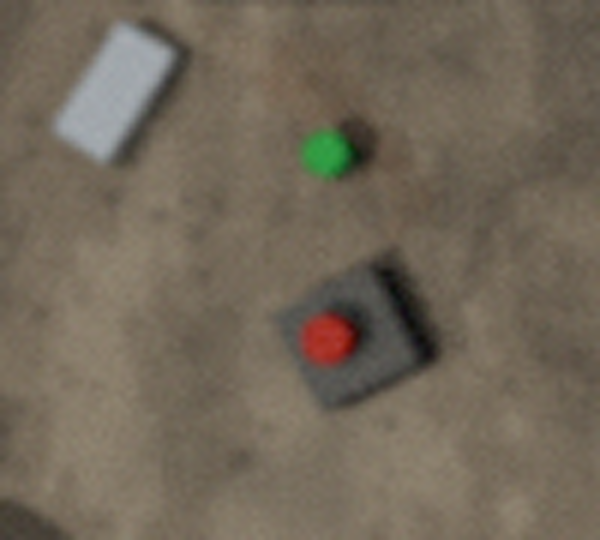

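```bash
python3 - <<'E'
from h import *
T=dict(np.load('pics/top0.npz'));S=dict(np.load('pics/side0.npz'))
def dark(s,b,thr):
    x0,y0,x1,y1=b;g=255-s['color'][y0:y1,x0:x1].mean(2);w=np.clip(g-thr,0,None)
    print((255-g).astype(int))
    yy,xx=np.mgrid[y0:y1,x0:x1];return (w*xx).sum()/w.sum(),(w*yy).sum()/w.sum()
a=dark(T,(330,219,338,227),90);b=dark(S,(328,182,336,188),80)
print(a,b,tri(T,a,S,b),plane(T,*a,.144),plane(S,*b,.144))
c=np.array([.5219,-.0476]);y=np.array([.027,.9996]);print('from base',c+y*.028,'drum',c-y*.035)
print('green',plane(T,214.3,205.5,.05))
E
```

```text
[[163 155 147 134 138 152 162 163]
 [155 136 115  97 109 129 151 163]
 [142 106  81  65  70  98 139 160]
 [132  86  51  44  54  85 129 159]
 [143 100  58  44  56  88 130 161]
 [151 129 102  82  94 120 150 161]
 [164 152 141 133 137 150 158 165]
 [167 160 159 158 162 166 169 167]]
[[227 224 220 219 221 223 226 224]
 [217 197 188 178 185 203 226 227]
 [203 149 135 126 130 174 220 226]
 [209 164 136 133 136 175 220 225]
 [221 209 196 194 197 210 226 227]
 [225 225 224 223 224 225 225 223]]
(np.float64(333.11675690684433), np.float64(222.13508260447034)) (np.float64(330.7686996547757), np.float64(184.44879171461452)) (array([ 0.52266185, -0.0192223 ,  0.1427014 ]), np.float64(0.0021342444029145906)) [ 0.52163452 -0.01950628  0.144     ] [ 0.52309582 -0.01717903  0.144     ]
from base [ 0.522656  -0.0196112] drum [ 0.520955 -0.082586]
green [0.56969164 0.30261859 0.05      ]
```

{"name": "servo_tool", "arguments": {"commands": [{"dx": 0.05,"rz": -0.149,"jaw": 1},{"dx": 0.045,"dy": -0.03,"rz": -0.149,"jaw": 1},{"dx": 0.045,"dy": -0.04,"rz": -0.149,"jaw": 1},{"dx": 0.04,"dy": -0.04,"rz": -0.149,"jaw": 0.7},{"dx": 0.03,"dy": -0.04,"rz": -0.149,"jaw": 0.7}]}}

```text
validation failed for argument at $.co...
```

Hole at about (0.5225, -0.0195, 0.144); the base plate and both views agree within 2 mm. The move was refused, so I'll resend it with every field given.

{"name": "servo_tool", "arguments": {"commands": [{"dx": 0.05,"dy": 0.0,"dz": 0.0,"rx": 0.0,"ry": 0.0,"rz": -0.149,"jaw": 1.0},{"dx": 0.045,"dy": -0.02,"dz": 0.0,"rx": 0.0,"ry": 0.0,"rz": -0.149,"jaw": 1.0}]}}

```text
time_s: 0.35
eef_pos: [0.332, 0.4762, 0.2176]
tool_rot: [[-0.002, -0.733, 0.681], [-0.0, 0.681, 0.733], [-1.0, 0.002, -0.002]]
force: [1.0, -0.8, -0.4]
finger_gap: 0.0881
```

{"name": "servo_tool", "arguments": {"commands": [{"dx": 0.03,"dy": -0.036,"dz": 0.0,"rx": 0.0,"ry": 0.0,"rz": -0.149,"jaw": 0.7},{"dx": 0.03,"dy": -0.036,"dz": 0.0,"rx": 0.0,"ry": 0.0,"rz": -0.149,"jaw": 0.7},{"dx": 0.03,"dy": -0.036,"dz": 0.0,"rx": 0.0,"ry": 0.0,"rz": -0.149,"jaw": 0.7},{"dx": 0.03,"dy": -0.036,"dz": 0.0,"rx": 0.0,"ry": 0.0,"rz": -0.149,"jaw": 0.7},{"dx": 0.03,"dy": -0.036,"dz": 0.0,"rx": 0.0,"ry": 0.0,"rz": -0.149,"jaw": 0.7}]}}

```text
time_s: 0.85
eef_pos: [0.4879, 0.2901, 0.2153]
tool_rot: [[-0.005, -0.069, 0.998], [0.001, 0.998, 0.069], [-1.0, 0.001, -0.004]]
force: [-0.4, 0.8, -0.0]
finger_gap: 0.0614
```

```bash
python3 - <<'E'
from h import *
for n in('top','wrist'):
    s=snap(n,n+'1')
    if n=='wrist':
        h=cv2.cvtColor(s['color'],cv2.COLOR_RGB2HSV).astype(int);m=(((h[...,0]<8)|(h[...,0]>172))&(h[...,1]>150)&(h[...,2]>90)).astype(np.uint8)
        k=cv2.connectedComponentsWithStats(m);i=1+np.argmax(k[2][1:,4]);print(k[2][i],k[3][i],plane(s,*k[3][i],.08))
E
```

```text
[303 161  26  28 503] [315.4612326  175.10934394] [0.485186  0.2924013 0.08     ]
```

View pics/wrist1.png

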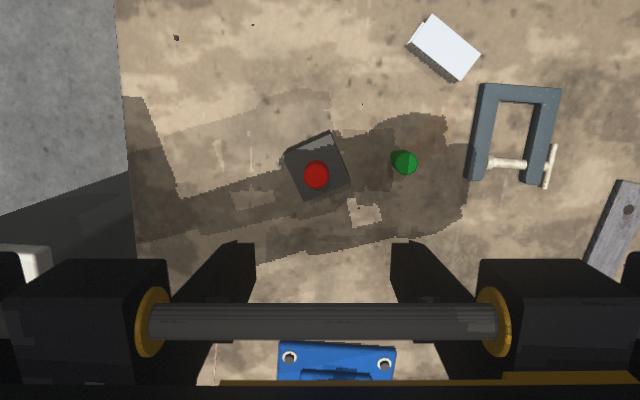

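The wrist view has the red head at (315,175), which gives (0.485, 0.292). That agrees with the first measurement, so I'm descending.

{"name": "servo_tool", "arguments": {"commands": [{"dx": -0.002,"dy": 0.0035,"dz": -0.04,"rx": 0.0,"ry": -0.005,"rz": -0.069,"jaw": 0.7},{"dx": 0.0,"dy": 0.0,"dz": -0.04,"rx": 0.0,"ry": 0.0,"rz": 0.0,"jaw": 0.7},{"dx": 0.0,"dy": 0.0,"dz": -0.03,"rx": 0.0,"ry": 0.0,"rz": 0.0,"jaw": 0.7}]}}

```text
time_s: 1.25
eef_pos: [0.4898, 0.2917, 0.1056]
tool_rot: [[0.01, 0.006, 1.0], [0.004, 1.0, -0.006], [-1.0, 0.004, 0.01]]
force: [0.6, 0.7, 0.1]
finger_gap: 0.0618
```

{"name": "servo_tool", "arguments": {"commands": [{"dx": -0.004,"dy": 0.002,"dz": -0.012,"rx": -0.004,"ry": 0.01,"rz": 0.006,"jaw": 0.7},{"dx": 0.0,"dy": 0.0,"dz": -0.012,"rx": 0.0,"ry": 0.0,"rz": 0.0,"jaw": 0.7},{"dx": 0.0,"dy": 0.0,"dz": 0.0,"rx": 0.0,"ry": 0.0,"rz": 0.0,"jaw": 0.7}]}}

```text
time_s: 1.55
eef_pos: [0.4823, 0.2949, 0.0776]
tool_rot: [[-0.009, -0.005, 1.0], [-0.003, 1.0, 0.005], [-1.0, -0.003, -0.009]]
force: [0.3, 0.3, -0.1]
finger_gap: 0.0614
```

{"name": "servo_tool", "arguments": {"commands": [{"dx": 0.0,"dy": 0.0,"dz": 0.0,"rx": 0.0,"ry": 0.0,"rz": 0.0,"jaw": 0.7}]}}

```text
time_s: 1.65
eef_pos: [0.4824, 0.2955, 0.0785]
tool_rot: [[-0.008, -0.007, 1.0], [-0.003, 1.0, 0.007], [-1.0, -0.002, -0.008]]
force: [-0.4, 0.4, 0.5]
finger_gap: 0.0621
```

{"name": "servo_tool", "arguments": {"commands": [{"dx": 0.0025,"dy": -0.001,"dz": -0.002,"rx": 0.001,"ry": -0.006,"rz": -0.003,"jaw": 0.7}]}}

```text
time_s: 1.75
eef_pos: [0.4853, 0.2951, 0.0776]
tool_rot: [[-0.0, -0.005, 1.0], [-0.001, 1.0, 0.005], [-1.0, -0.001, -0.0]]
force: [-0.2, -0.0, -0.2]
finger_gap: 0.0618
```

{"name": "servo_tool", "arguments": {"commands": [{"dx": 0.0,"dy": 0.0,"dz": 0.0,"rx": 0.0,"ry": 0.0,"rz": 0.0,"jaw": 0.7}]}}

```text
time_s: 1.85
eef_pos: [0.4857, 0.2953, 0.0783]
tool_rot: [[0.001, -0.005, 1.0], [-0.0, 1.0, 0.005], [-1.0, -0.0, 0.001]]
force: [-0.1, -0.5, 0.3]
finger_gap: 0.0614
```

{"name": "servo_tool", "arguments": {"commands": [{"dx": 0.0,"dy": -0.001,"dz": -0.0035,"rx": 0.0,"ry": 0.0,"rz": 0.0,"jaw": 0.7},{"dx": 0.0,"dy": 0.0,"dz": 0.0,"rx": 0.0,"ry": 0.0,"rz": 0.0,"jaw": 0.2},{"dx": 0.0,"dy": 0.0,"dz": 0.0,"rx": 0.0,"ry": 0.0,"rz": 0.0,"jaw": 0.1},{"dx": 0.0,"dy": 0.0,"dz": 0.0,"rx": 0.0,"ry": 0.0,"rz": 0.0,"jaw": 0.1},{"dx": 0.0,"dy": 0.0,"dz": 0.0,"rx": 0.0,"ry": 0.0,"rz": 0.0,"jaw": 0.1}]}}

```text
time_s: 2.35
eef_pos: [0.4864, 0.2943, 0.076]
tool_rot: [[0.004, -0.005, 1.0], [0.001, 1.0, 0.005], [-1.0, 0.001, 0.004]]
force: [-0.4, -0.5, 0.1]
finger_gap: 0.0321
```

{"name": "servo_tool", "arguments": {"commands": [{"dx": 0.0,"dy": 0.0,"dz": 0.0,"rx": 0.0,"ry": 0.0,"rz": 0.0,"jaw": 0.1},{"dx": 0.0,"dy": 0.0,"dz": 0.0,"rx": 0.0,"ry": 0.0,"rz": 0.0,"jaw": 0.1},{"dx": 0.0,"dy": 0.0,"dz": 0.0,"rx": 0.0,"ry": 0.0,"rz": 0.0,"jaw": 0.1}]}}

```text
time_s: 2.65
eef_pos: [0.4864, 0.2943, 0.076]
tool_rot: [[0.004, -0.004, 1.0], [0.001, 1.0, 0.004], [-1.0, 0.001, 0.004]]
force: [0.2, -0.5, -0.3]
finger_gap: 0.0092
```

Gap is 9 mm where the head should hold it at 22 mm, so I'm looking.

```bash
python3 - <<'E'
from h import *
s=snap('side','side2');w=snap('wrist','wrist2')
cv2.imwrite('pics/c2.png',cv2.resize(s['color'][220:350,230:390,::-1],None,fx=5,fy=4.6,interpolation=2))
E
```

```text
(no output)
```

View pics/c2.png

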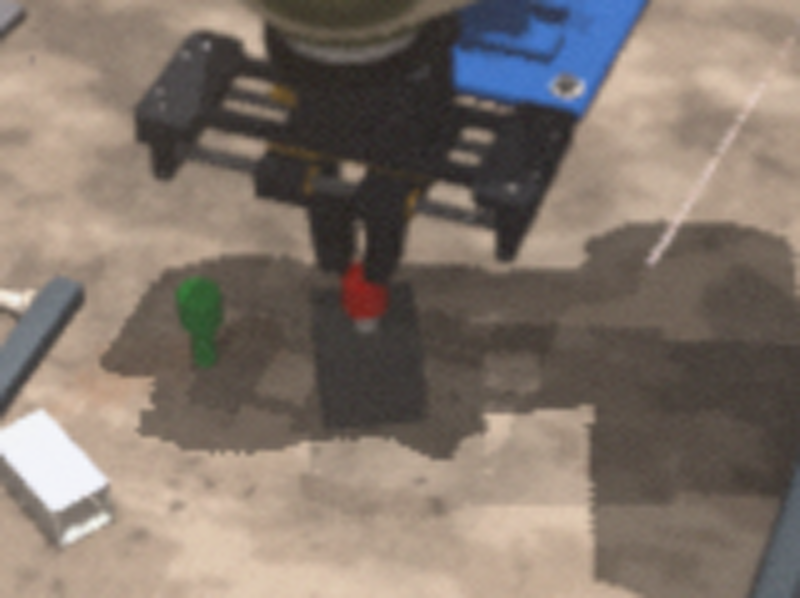

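View pics/wrist2.png

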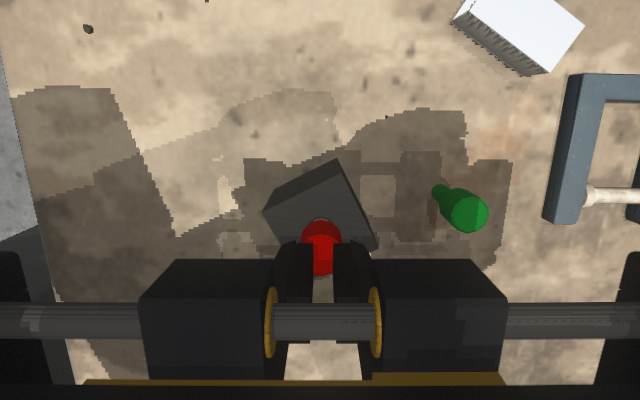

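```bash
python3 - <<'E'
from h import *
S=dict(np.load('pics/side2.npz'));W=dict(np.load('pics/wrist2.npz'))
o=observe();print(o['eef_pos'],o['finger_gap'],o['joints'])
for n,s in(('S',S),('W',W)):
    h=cv2.cvtColor(s['color'],cv2.COLOR_RGB2HSV).astype(int);m=(((h[...,0]<8)|(h[...,0]>172))&(h[...,1]>150)&(h[...,2]>90)).astype(np.uint8)
    if n=='S': m[:260]=0;m[:,:280]=0;m[300:]=0;m[:,320:]=0
    k=cv2.connectedComponentsWithStats(m);i=1+np.argmax(k[2][1:,4]);print(n,k[2][i],k[3][i],plane(s,*k[3][i],.08))
    for p in((.4864,.2943,.059),(.4864,.2943,.09),(.4864,.2943,.066),(.4864,.3033,.059),(.4864,.2853,.059)):print(p,np.round(proj(s,p),1))
E
```

```text
[0.48633917 0.29425089 0.07600384] 0.009273337123867123 [ 1.92668173e+01  3.14820423e+01  8.34471844e+01 -4.80605713e-02
  6.48588480e+01  1.90320505e+01]
S [299 278   8  11  66] [302.04545455 283.6969697 ] [0.48602109 0.29908043 0.08      ]
(0.4864, 0.2943, 0.059) [302.9 288.2]
(0.4864, 0.2943, 0.09) [302.5 279.3]
(0.4864, 0.2943, 0.066) [302.8 286.3]
(0.4864, 0.3033, 0.059) [301.5 290.9]
(0.4864, 0.2853, 0.059) [304.3 285.6]
W [ 304  220   35   56 1211] [321.13047069 245.69033856] [0.48565477 0.2948698  0.08      ]
(0.4864, 0.2943, 0.059) [322.5 231.7]
(0.4864, 0.2943, 0.09) [322.7 255.2]
(0.4864, 0.2943, 0.066) [322.5 236.4]
(0.4864, 0.3033, 0.059) [322.6 216.4]
(0.4864, 0.2853, 0.059) [322.4 246.7]
```

```bash
python3 - <<'E'
from h import *
S=dict(np.load('pics/side2.npz'));W=dict(np.load('pics/wrist2.npz'))
a=cv2.resize(W['color'][190:340,220:420,::-1],(800,600),interpolation=2)
cv2.imwrite('pics/c3.png',a)
b=cv2.resize(S['color'][262:302,280:325,::-1],(675,600),interpolation=0)
cv2.imwrite('pics/c4.png',b)
E
```

```text
(no output)
```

View pics/c3.png

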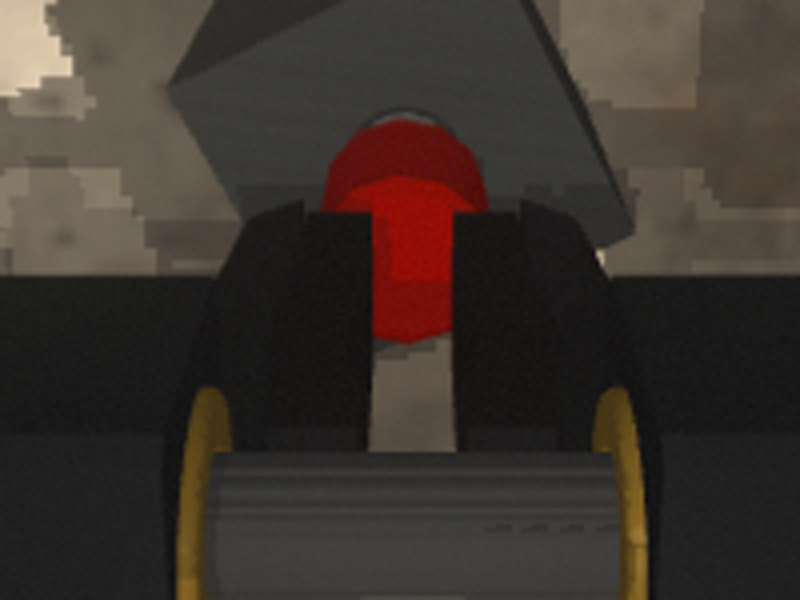

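View pics/c4.png

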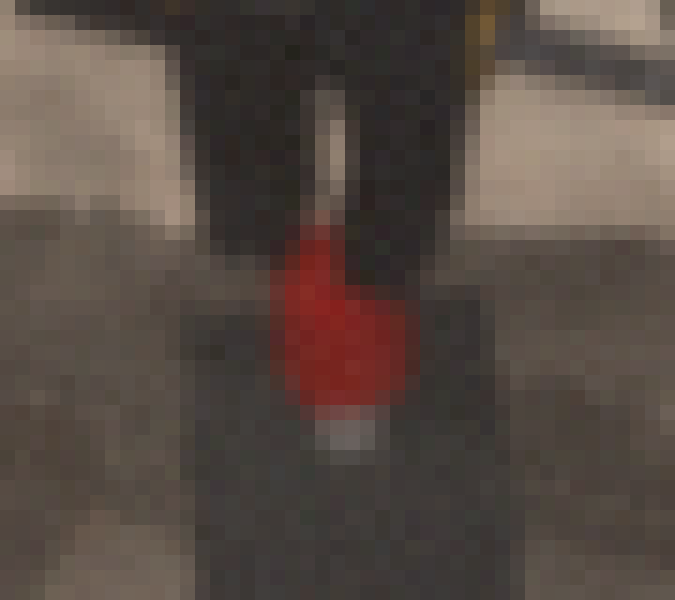

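```bash
python3 - <<'E'
from h import *
S=dict(np.load('pics/side2.npz'));W=dict(np.load('pics/wrist2.npz'))
print(tri(W,(313,243),S,(303,281)),tri(W,(333.2,243),S,(298.5,278.8)),tri(W,(320.5,190+118/4),S,(302.5,289)))
E
```

```text
(array([0.48193992, 0.30209824, 0.0938354 ]), np.float64(3.727317980219021e-05)) (array([0.49112232, 0.30575453, 0.10187929]), np.float64(0.0008016429651335937)) (array([0.48458048, 0.3032831 , 0.06594986]), np.float64(0.001782875077968436))
```

The fingers closed over the head without gripping it. Triangulation puts the tips at z ≈ 0.095 while the TCP reads 0.076, so the tips sit about 18 mm above the TCP reading, not 17 mm below it. I'll open, go lower in small steps and check with the cameras.

{"name": "servo_tool", "arguments": {"commands": [{"dx": 0.0,"dy": 0.0,"dz": 0.004,"rx": 0.0,"ry": 0.0,"rz": 0.0,"jaw": 0.7},{"dx": 0.0,"dy": 0.0,"dz": 0.0,"rx": 0.0,"ry": 0.0,"rz": 0.0,"jaw": 0.7},{"dx": 0.0,"dy": 0.0,"dz": 0.0,"rx": 0.0,"ry": 0.0,"rz": 0.0,"jaw": 0.7},{"dx": 0.0,"dy": 0.0,"dz": 0.0,"rx": 0.0,"ry": 0.0,"rz": 0.0,"jaw": 0.7},{"dx": 0.0,"dy": 0.0,"dz": 0.0,"rx": 0.0,"ry": 0.0,"rz": 0.0,"jaw": 0.7}]}}

```text
time_s: 3.25
eef_pos: [0.4864, 0.2943, 0.0805]
tool_rot: [[0.004, -0.004, 1.0], [0.001, 1.0, 0.004], [-1.0, 0.001, 0.004]]
force: [-0.0, 0.2, -0.6]
finger_gap: 0.0467
```

{"name": "servo_tool", "arguments": {"commands": [{"dx": -0.001,"dy": 0.0,"dz": -0.008,"rx": 0.0,"ry": 0.003,"rz": 0.0,"jaw": 0.7},{"dx": 0.0,"dy": 0.0,"dz": -0.008,"rx": 0.0,"ry": 0.0,"rz": 0.0,"jaw": 0.7}]}}

```text
time_s: 3.45
eef_pos: [0.4857, 0.2944, 0.0643]
tool_rot: [[0.002, -0.004, 1.0], [0.001, 1.0, 0.004], [-1.0, 0.001, 0.002]]
force: [0.6, -0.3, 0.6]
finger_gap: 0.0611
```

```bash
python3 - <<'E'
from h import *
o=observe();print(o['eef_pos'],o['finger_gap'],o['force'])
s=snap('side','side3');w=snap('wrist','wrist3')
a=cv2.resize(s['color'][245:305,270:340,::-1],(700,600),interpolation=2)
cv2.imwrite('pics/c5.png',a)
a=cv2.resize(w['color'][160:340,200:440,::-1],(800,600),interpolation=2)
cv2.imwrite('pics/c6.png',a)
E
```

```text
[0.48569493 0.29443425 0.0642724 ] 0.06114800726034896 [ 0.60954914 -0.26651729  0.5544351 ]
```

View pics/c5.png

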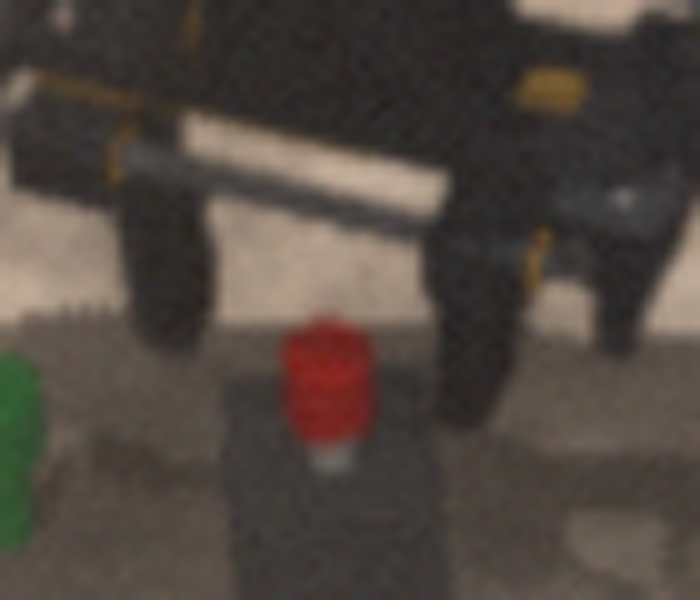

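View pics/c6.png

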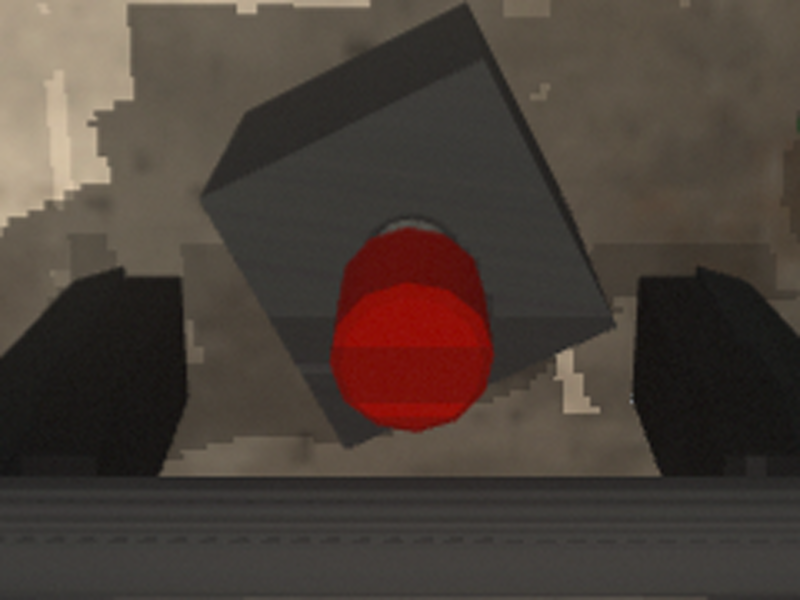

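Both views show the tips either side of the head, level with its upper half. Going 17 mm lower and closing.

{"name": "servo_tool", "arguments": {"commands": [{"dx": 0.0,"dy": -0.0005,"dz": -0.009,"rx": 0.0,"ry": 0.0,"rz": 0.0,"jaw": 0.7},{"dx": 0.0,"dy": 0.0,"dz": -0.008,"rx": 0.0,"ry": 0.0,"rz": 0.0,"jaw": 0.7},{"dx": 0.0,"dy": 0.0,"dz": 0.0,"rx": 0.0,"ry": 0.0,"rz": 0.0,"jaw": 0.4},{"dx": 0.0,"dy": 0.0,"dz": 0.0,"rx": 0.0,"ry": 0.0,"rz": 0.0,"jaw": 0.1},{"dx": 0.0,"dy": 0.0,"dz": 0.0,"rx": 0.0,"ry": 0.0,"rz": 0.0,"jaw": 0.1}]}}

```text
time_s: 4.05
eef_pos: [0.485, 0.2936, 0.0442]
tool_rot: [[-0.001, -0.004, 1.0], [-0.0, 1.0, 0.004], [-1.0, -0.0, -0.001]]
force: [0.1, -0.6, 0.3]
finger_gap: 0.0403
```

{"name": "servo_tool", "arguments": {"commands": [{"dx": 0.0,"dy": 0.0,"dz": 0.0,"rx": 0.0,"ry": 0.0,"rz": 0.0,"jaw": 0.1},{"dx": 0.0,"dy": 0.0,"dz": 0.0,"rx": 0.0,"ry": 0.0,"rz": 0.0,"jaw": 0.1},{"dx": 0.0,"dy": 0.0,"dz": 0.0,"rx": 0.0,"ry": 0.0,"rz": 0.0,"jaw": 0.1}]}}

```text
time_s: 4.35
eef_pos: [0.4853, 0.2937, 0.0448]
tool_rot: [[0.0, -0.004, 1.0], [0.0, 1.0, 0.004], [-1.0, 0.0, 0.0]]
force: [-0.7, 0.5, 0.2]
finger_gap: 0.0212
```

Gap is 21 mm, so the head is held. Lifting and carrying to a point just above the guide hole.

{"name": "servo_tool", "arguments": {"commands": [{"dx": 0.0,"dy": 0.0,"dz": 0.02,"rx": 0.0,"ry": 0.0,"rz": 0.0,"jaw": 0.1},{"dx": 0.0,"dy": 0.0,"dz": 0.04,"rx": 0.0,"ry": 0.0,"rz": 0.0,"jaw": 0.1},{"dx": 0.0,"dy": 0.0,"dz": 0.04,"rx": 0.0,"ry": 0.0,"rz": 0.0,"jaw": 0.1},{"dx": 0.0,"dy": -0.02,"dz": 0.04,"rx": 0.0,"ry": 0.0,"rz": 0.0,"jaw": 0.1},{"dx": 0.005,"dy": -0.03,"dz": 0.01,"rx": 0.0,"ry": 0.0,"rz": 0.0,"jaw": 0.1}]}}

```text
time_s: 4.85
eef_pos: [0.4879, 0.2441, 0.1981]
tool_rot: [[-0.004, -0.009, 1.0], [-0.001, 1.0, 0.009], [-1.0, -0.001, -0.004]]
force: [0.5, 0.1, -1.6]
finger_gap: 0.0209
```

{"name": "servo_tool", "arguments": {"commands": [{"dx": 0.005,"dy": -0.04,"dz": 0.0,"rx": 0.0,"ry": 0.0,"rz": 0.0,"jaw": 0.1},{"dx": 0.005,"dy": -0.04,"dz": 0.0,"rx": 0.0,"ry": 0.0,"rz": 0.0,"jaw": 0.1},{"dx": 0.005,"dy": -0.04,"dz": 0.0,"rx": 0.0,"ry": 0.0,"rz": 0.0,"jaw": 0.1},{"dx": 0.005,"dy": -0.04,"dz": 0.0,"rx": 0.0,"ry": 0.0,"rz": 0.0,"jaw": 0.1}]}}

```text
time_s: 5.25
eef_pos: [0.508, 0.0802, 0.2014]
tool_rot: [[0.002, -0.013, 1.0], [-0.0, 1.0, 0.013], [-1.0, -0.0, 0.002]]
force: [1.1, 1.4, -1.2]
finger_gap: 0.0207
```

{"name": "servo_tool", "arguments": {"commands": [{"dx": 0.005,"dy": -0.035,"dz": 0.0,"rx": 0.0,"ry": 0.0,"rz": 0.0,"jaw": 0.1},{"dx": 0.005,"dy": -0.035,"dz": -0.005,"rx": 0.0,"ry": 0.0,"rz": 0.0,"jaw": 0.1},{"dx": 0.004,"dy": -0.025,"dz": -0.01,"rx": 0.0,"ry": 0.0,"rz": -0.013,"jaw": 0.1},{"dx": 0.0,"dy": 0.0,"dz": 0.0,"rx": 0.0,"ry": 0.0,"rz": 0.0,"jaw": 0.1}]}}

```text
time_s: 5.65
eef_pos: [0.5221, -0.0231, 0.1864]
tool_rot: [[0.003, 0.006, 1.0], [-0.001, 1.0, -0.006], [-1.0, -0.001, 0.003]]
force: [-0.1, 0.0, -0.4]
finger_gap: 0.021
```

```bash
python3 - <<'E'
from h import *
o=observe();print(o['eef_pos'],o['finger_gap'],o['force'],o['tool_rot'][:,0])
s=snap('side','side4');w=snap('wrist','wrist4')
a=cv2.resize(s['color'][130:250,260:400,::-1],(700,600),interpolation=2)
cv2.imwrite('pics/c7.png',a)
E
```

```text
[ 0.52209754 -0.02312164  0.18638635] 0.020989854430808613 [-0.11871637  0.03536553 -0.37455052] [ 0.00344397 -0.00132909 -0.99999319]
```

View pics/c7.png

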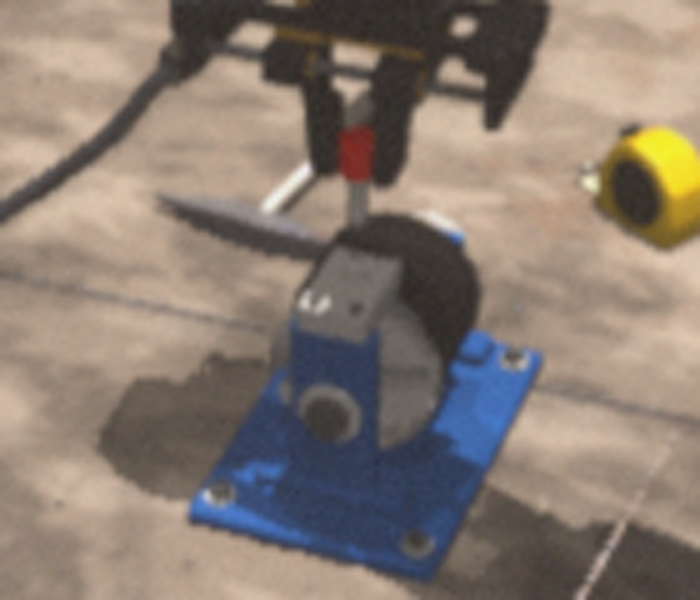

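View pics/wrist4.png

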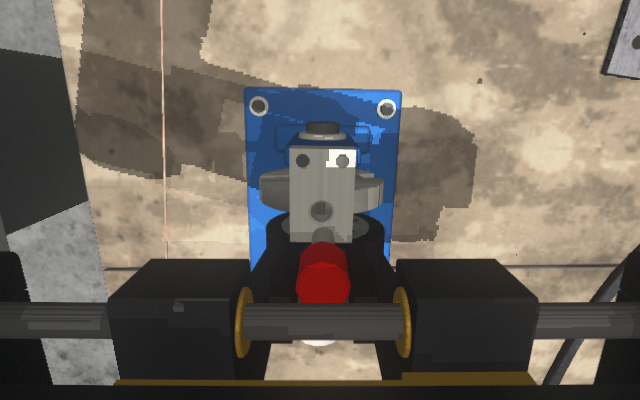

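```bash
python3 - <<'E'
from h import *
S=dict(np.load('pics/side4.npz'));W=dict(np.load('pics/wrist4.npz'))
cv2.imwrite('pics/c8.png',cv2.resize(W['color'][190:310,270:380,::-1],(770,840)[::1],interpolation=2)[:600])
cv2.imwrite('pics/c9.png',cv2.resize(S['color'][145:205,305:365,::-1],(600,600),interpolation=2))
print('hole W',plane(W,321,211,.144),'S',plane(S,330.77,184.45,.144))
for z in (.175,.17,.18):print(z,proj(S,(.522,-.0226,z)),proj(W,(.522,-.0226,z)))
E
```

```text
hole W [ 0.52136734 -0.0179618   0.144     ] S [ 0.52309056 -0.01717481  0.144     ]
0.175 (np.float64(331.8375578956875), np.float64(174.27289866963903)) (np.float64(322.2061810271535), np.float64(236.31339226897262))
0.17 (np.float64(331.82726989049996), np.float64(175.76920276722106)) (np.float64(322.17677626623276), np.float64(232.9863097623402))
0.18 (np.float64(331.8478680570017), np.float64(172.76985371189897)) (np.float64(322.23710700786324), np.float64(239.8123509391428))
```

View pics/c8.png

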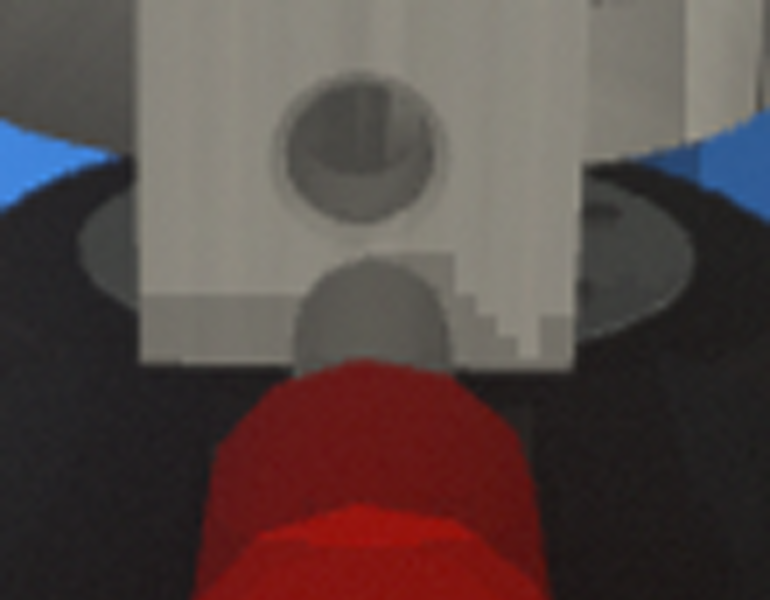

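View pics/c9.png

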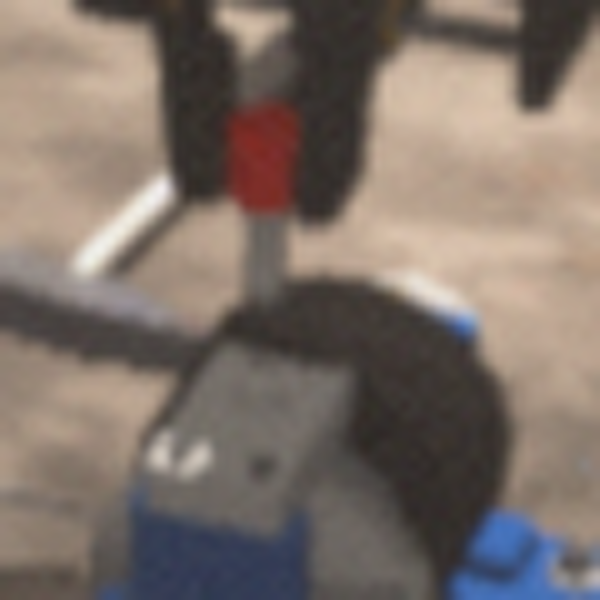

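```bash
python3 - <<'E'
from h import *
S=dict(np.load('pics/side4.npz'));W=dict(np.load('pics/wrist4.npz'))
for dz in(-.002,0,.002):
  for r,z in((.006,.1775),(.0035,.175)):
    p=(.5226,-.0226+r,z+dz);print(dz,r,np.round(proj(W,p),1),np.round(proj(S,p),1))
print('hole W',plane(W,321.4,211.4,.144), 'head top',[proj(W,(.5226,-.0226+r,.232)) for r in(0,.011)], 'head bottom front', proj(W,(.5226,-.0116,.208)))
E
```

```text
-0.002 0.006 [323.3 226.2] [330.9 175.3]
-0.002 0.0035 [323.3 229. ] [331.2 175.5]
0 0.006 [323.3 227.5] [330.9 174.7]
0 0.0035 [323.3 230.3] [331.2 174.9]
0.002 0.006 [323.3 228.9] [330.9 174.1]
0.002 0.0035 [323.3 231.6] [331.2 174.3]
hole W [ 0.52161634 -0.01822572  0.144     ] head top [(np.float64(324.2339512436423), np.float64(290.82259359654586)), (np.float64(324.1529253020206), np.float64(265.02461967965485))] head bottom front (np.float64(323.6882172522987), np.float64(240.76374859942862))
```

{"name": "servo_tool", "arguments": {"commands": [{"dx": -0.001,"dy": 0.0044,"dz": -0.01,"rx": 0.001,"ry": 0.003,"rz": 0.0,"jaw": 0.1},{"dx": 0.0,"dy": 0.0,"dz": -0.01,"rx": 0.0,"ry": 0.0,"rz": 0.0,"jaw": 0.1},{"dx": 0.0,"dy": 0.0,"dz": 0.0,"rx": 0.0,"ry": 0.0,"rz": 0.0,"jaw": 0.1}]}}

```text
time_s: 6.05
eef_pos: [0.5206, -0.013, 0.1665]
tool_rot: [[0.002, -0.001, 1.0], [0.0, 1.0, 0.001], [-1.0, 0.0, 0.002]]
force: [-0.4, -0.7, -0.7]
finger_gap: 0.021
```

```bash
python3 - <<'E'
from h import *
o=observe();print(o['eef_pos'],o['finger_gap'],o['force'],o['tool_rot'][:,0])
s=snap('side','side5');W=snap('wrist','wrist5')
cv2.imwrite('pics/c10.png',cv2.resize(W['color'][190:270,280:370,::-1],(675,600),interpolation=2))
cv2.imwrite('pics/c11.png',cv2.resize(s['color'][150:200,305:365,::-1],(720,600),interpolation=2))
E
```

```text
[ 0.52062019 -0.01297037  0.1665359 ] 0.02095509639541372 [-0.36731442 -0.66259044 -0.69717077] [ 2.47051747e-03  4.72776497e-04 -9.99996837e-01]
```

View pics/c10.png

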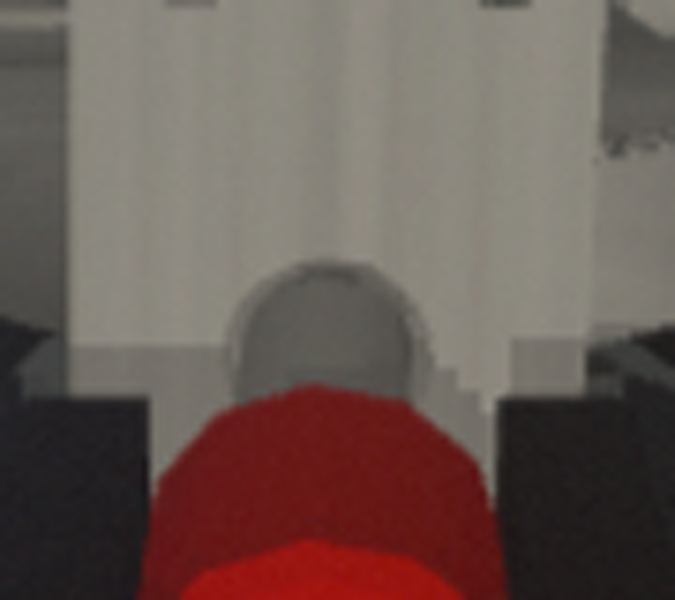

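View pics/c11.png

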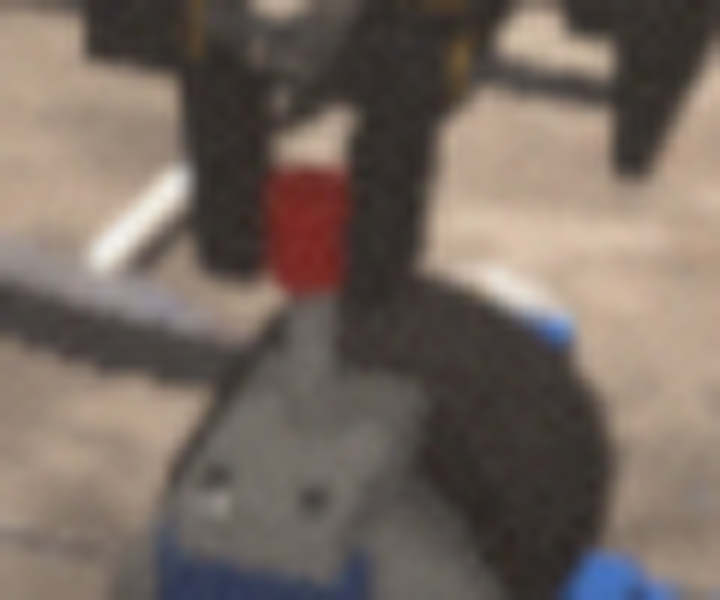

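```bash
python3 - <<'E'
from h import *
W=dict(np.load('pics/wrist5.npz'));W4=dict(np.load('pics/wrist4.npz'))
p=plane(W,323.6,224.4,.144);print('hole',p-[0,.007,0])
print('ring',plane(W,280+222/7.5,190+345/7.5,.144),plane(W,280+433/7.5,190+345/7.5,.144))
print('W4 ring top/bot',plane(W4,321.4,190+70/7,.144),plane(W4,321.4,190+232/7,.144))
for x in(.5206,.5212):print(proj(W,(x,-.0125,.160)),proj(W,(x,-.0125+.006,.157)))
E
```

```text
hole [ 0.52155547 -0.01783926  0.144     ]
ring [ 0.5134792  -0.01794418  0.144     ] [ 0.52973999 -0.01794534  0.144     ]
W4 ring top/bot [ 0.52165371 -0.01081016  0.144     ] [ 0.52157708 -0.02601127  0.144     ]
(np.float64(321.9723901962625), np.float64(237.54685582855183)) (np.float64(321.97199387919846), np.float64(224.94569011946345))
(np.float64(323.10494725696367), np.float64(237.54677421303145)) (np.float64(323.09706015737703), np.float64(224.94575152158058))
```

{"name": "servo_tool", "arguments": {"commands": [{"dx": 0.0003,"dy": -0.004,"dz": 0.0,"rx": 0.0,"ry": 0.002,"rz": 0.0,"jaw": 0.1}]}}

```text
time_s: 6.25
eef_pos: [0.5215, -0.0169, 0.1679]
tool_rot: [[0.002, -0.001, 1.0], [-0.0, 1.0, 0.001], [-1.0, -0.0, 0.002]]
force: [0.7, -0.2, -0.4]
finger_gap: 0.021
```

{"name": "servo_tool", "arguments": {"commands": [{"dx": 0.0,"dy": 0.0,"dz": 0.0,"rx": 0.0,"ry": 0.0,"rz": 0.0,"jaw": 0.1}]}}

```text
time_s: 6.35
eef_pos: [0.5218, -0.0172, 0.1681]
tool_rot: [[0.003, -0.001, 1.0], [-0.0, 1.0, 0.001], [-1.0, -0.0, 0.003]]
force: [-0.7, -0.3, -1.2]
finger_gap: 0.0207
```

{"name": "servo_tool", "arguments": {"commands": [{"dx": -0.0009,"dy": -0.0012,"dz": -0.005,"rx": 0.0,"ry": 0.0025,"rz": 0.0,"jaw": 0.1}]}}

```text
time_s: 6.45
eef_pos: [0.5213, -0.0186, 0.1636]
tool_rot: [[0.002, -0.001, 1.0], [-0.001, 1.0, 0.001], [-1.0, -0.001, 0.002]]
force: [-0.7, 0.6, -0.8]
finger_gap: 0.0208
```

{"name": "servo_tool", "arguments": {"commands": [{"dx": 0.0,"dy": 0.0,"dz": 0.0,"rx": 0.0,"ry": 0.0,"rz": 0.0,"jaw": 0.1}]}}

```text
time_s: 6.55
eef_pos: [0.521, -0.0188, 0.163]
tool_rot: [[0.001, -0.001, 1.0], [-0.001, 1.0, 0.001], [-1.0, -0.001, 0.001]]
force: [0.1, 0.4, -0.6]
finger_gap: 0.0208
```

```bash
python3 - <<'E'
from h import *
o=observe();print(o['eef_pos'],o['finger_gap'],o['force'],o['tool_rot'][:,0])
s=snap('side','side6');W=snap('wrist','wrist6')
cv2.imwrite('pics/c12.png',cv2.resize(W['color'][190:270,280:370,::-1],(675,600),interpolation=2))
cv2.imwrite('pics/c13.png',cv2.resize(s['color'][150:200,305:365,::-1],(720,600),interpolation=2))
E
```

```text
[ 0.52095715 -0.0187573   0.16302995] 0.02075319573843123 [ 0.11075098  0.41466948 -0.60078185] [ 9.38236992e-04 -5.30713593e-04 -9.99999419e-01]
```

View pics/c12.png

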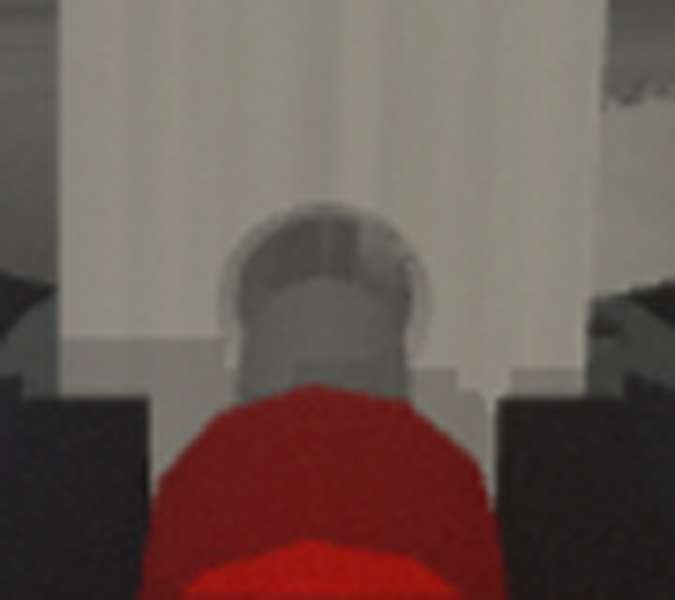

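View pics/c13.png

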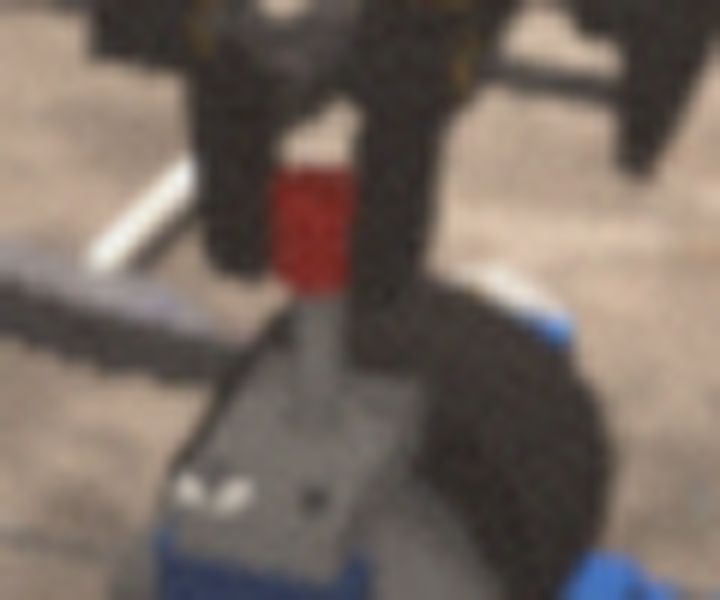

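```bash
python3 - <<'E'
from h import *
W=dict(np.load('pics/wrist6.npz'))
for dy in(0,.0005,.001):print(dy,proj(W,(.5211,-.0188+dy+.006,.1538)),proj(W,(.5211,-.0188+dy+.0035,.1513)),proj(W,(.5211,-.0188+dy+.011,.1843)))
print(plane(W,323.3,190+200/7.5,.144),plane(W,323.3,190+305/7.5,.144),plane(W,280+218/7.5,230,.144),plane(W,280+432/7.5,230,.144))
E
```

```text
0 (np.float64(322.36005720261556), np.float64(226.3109691973292)) (np.float64(322.348408848087), np.float64(229.07511308192784)) (np.float64(322.44730886798965), np.float64(239.2829327990165))
0.0005 (np.float64(322.361461906524), np.float64(225.4256265362017)) (np.float64(322.34978199914667), np.float64(228.20624811820113)) (np.float64(322.449067254363), np.float64(238.23457035222515))
0.001 (np.float64(322.36286873625966), np.float64(224.53897005464054)) (np.float64(322.35115719836244), np.float64(227.33611325188977)) (np.float64(322.4508288100406), np.float64(237.18433429108572))
[ 0.52163091 -0.0106651   0.144     ] [ 0.52164948 -0.01898256  0.144     ] [ 0.51362516 -0.01859085  0.144     ] [ 0.52971085 -0.01857412  0.144     ]
```

Hole mouth at wrist (323.3, ~231), pin shaft at 323.2, about 0.5 mm off in y. That's within the chamfers, so I'm inserting slowly.

{"name": "servo_tool", "arguments": {"commands": [{"dx": 0.0002,"dy": 0.0004,"dz": -0.004,"rx": 0.0,"ry": 0.001,"rz": 0.0,"jaw": 0.1},{"dx": 0.0,"dy": 0.0,"dz": -0.003,"rx": 0.0,"ry": 0.0,"rz": 0.0,"jaw": 0.1}]}}

```text
time_s: 6.85
eef_pos: [0.5217, -0.0183, 0.1565]
tool_rot: [[0.002, -0.001, 1.0], [-0.001, 1.0, 0.001], [-1.0, -0.001, 0.002]]
force: [-0.3, 0.4, -1.8]
finger_gap: 0.0207
```

{"name": "servo_tool", "arguments": {"commands": [{"dx": 0.0,"dy": 0.0,"dz": -0.003,"rx": 0.0,"ry": 0.0,"rz": 0.0,"jaw": 0.1},{"dx": 0.0,"dy": 0.0,"dz": -0.002,"rx": 0.0,"ry": 0.0,"rz": 0.0,"jaw": 0.1}]}}

```text
time_s: 7.05
eef_pos: [0.5216, -0.0183, 0.1508]
tool_rot: [[0.001, -0.001, 1.0], [-0.001, 1.0, 0.001], [-1.0, -0.001, 0.001]]
force: [-0.1, 0.7, -0.6]
finger_gap: 0.0212
```

{"name": "servo_tool", "arguments": {"commands": [{"dx": 0.0,"dy": 0.0,"dz": -0.003,"rx": 0.0,"ry": 0.0,"rz": 0.0,"jaw": 0.1},{"dx": 0.0,"dy": 0.0,"dz": -0.003,"rx": 0.0,"ry": 0.0,"rz": 0.0,"jaw": 0.1}]}}

```text
time_s: 7.25
eef_pos: [0.5216, -0.0183, 0.1443]
tool_rot: [[0.001, -0.001, 1.0], [-0.001, 1.0, 0.001], [-1.0, -0.001, 0.001]]
force: [-0.1, -0.2, -1.3]
finger_gap: 0.0207
```

{"name": "servo_tool", "arguments": {"commands": [{"dx": 0.0,"dy": 0.0,"dz": -0.003,"rx": 0.0,"ry": 0.0,"rz": 0.0,"jaw": 0.1}]}}

```text
time_s: 7.35
eef_pos: [0.5216, -0.0182, 0.141]
tool_rot: [[0.001, -0.001, 1.0], [-0.001, 1.0, 0.001], [-1.0, -0.001, 0.001]]
force: [0.2, 0.2, -0.9]
finger_gap: 0.0208
```

{"name": "servo_tool", "arguments": {"commands": [{"dx": 0.0,"dy": 0.0,"dz": -0.002,"rx": 0.0,"ry": 0.0,"rz": 0.0,"jaw": 0.1}]}}

```text
time_s: 7.45
eef_pos: [0.5215, -0.0182, 0.1386]
tool_rot: [[0.001, -0.001, 1.0], [-0.001, 1.0, 0.001], [-1.0, -0.001, 0.001]]
force: [0.7, -0.3, -1.2]
finger_gap: 0.0206
```

{"name": "servo_tool", "arguments": {"commands": [{"dx": 0.0,"dy": 0.0,"dz": -0.001,"rx": 0.0,"ry": 0.0,"rz": 0.0,"jaw": 0.1},{"dx": 0.0,"dy": 0.0,"dz": 0.0,"rx": 0.0,"ry": 0.0,"rz": 0.0,"jaw": 0.6},{"dx": 0.0,"dy": 0.0,"dz": 0.0,"rx": 0.0,"ry": 0.0,"rz": 0.0,"jaw": 0.6},{"dx": 0.0,"dy": 0.0,"dz": 0.0,"rx": 0.0,"ry": 0.0,"rz": 0.0,"jaw": 0.6},{"dx": 0.0,"dy": 0.0,"dz": 0.0,"rx": 0.0,"ry": 0.0,"rz": 0.0,"jaw": 0.6}]}}

```text
time_s: 7.95
eef_pos: [0.5218, -0.0183, 0.1378]
tool_rot: [[0.002, -0.001, 1.0], [-0.001, 1.0, 0.001], [-1.0, -0.001, 0.002]]
force: [-0.3, -0.9, -0.0]
finger_gap: 0.051
```

```bash
python3 - <<'E'
from h import *
s=snap('side','side7');W=snap('wrist','wrist7')
a=cv2.resize(W['color'][180:280,260:390,::-1],(520,400),interpolation=2)
b=cv2.resize(s['color'][145:205,300:370,::-1],(467,400),interpolation=2)[:,:280+187]
cv2.imwrite('pics/c14.png',np.hstack([a,b])[:, :])
E
python3 -c "
import cv2;a=cv2.imread('pics/c14.png');cv2.imwrite('pics/c14.png',cv2.resize(a,(800,324)))"
```

```text
(no output)
```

View pics/c14.png

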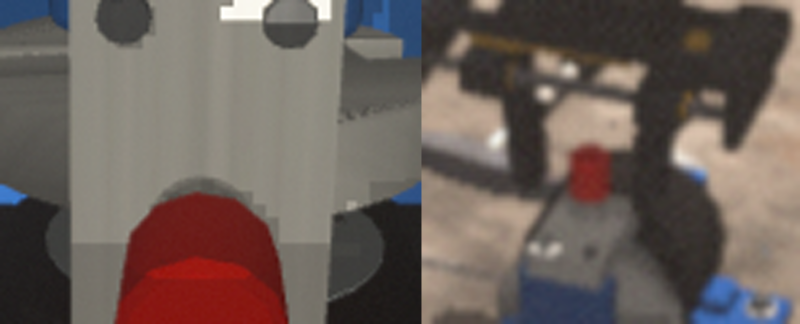

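The pin stands upright in the hole and is released. Next I go up, shut the jaws and move over the drum.

{"name": "servo_tool", "arguments": {"commands": [{"dx": 0.0,"dy": 0.0,"dz": 0.015,"rx": 0.0,"ry": 0.001,"rz": 0.0,"jaw": 0.6},{"dx": 0.0,"dy": 0.0,"dz": 0.03,"rx": 0.0,"ry": 0.0,"rz": 0.0,"jaw": 0.6},{"dx": 0.0,"dy": 0.0,"dz": 0.03,"rx": 0.0,"ry": 0.0,"rz": 0.0,"jaw": 0.3},{"dx": 0.005,"dy": -0.037,"dz": 0.0,"rx": 0.0,"ry": 0.0,"rz": 0.0,"jaw": 0.0},{"dx": 0.005,"dy": -0.036,"dz": 0.0,"rx": 0.0,"ry": 0.0,"rz": 0.0,"jaw": 0.0}]}}

```text
time_s: 8.55
eef_pos: [0.531, -0.0896, 0.2163]
tool_rot: [[0.0, -0.007, 1.0], [-0.001, 1.0, 0.007], [-1.0, -0.001, 0.0]]
force: [1.8, 0.4, -0.2]
finger_gap: 0.031
```

{"name": "servo_tool", "arguments": {"commands": [{"dx": 0.0,"dy": 0.0,"dz": -0.02,"rx": 0.0,"ry": 0.0,"rz": 0.0,"jaw": 0.0},{"dx": 0.0,"dy": 0.0,"dz": -0.02,"rx": 0.0,"ry": 0.0,"rz": 0.0,"jaw": 0.0},{"dx": 0.0,"dy": 0.0,"dz": -0.02,"rx": 0.0,"ry": 0.0,"rz": 0.0,"jaw": 0.0},{"dx": 0.0,"dy": 0.0,"dz": -0.01,"rx": 0.0,"ry": 0.0,"rz": 0.0,"jaw": 0.0}]}}

```text
time_s: 8.95
eef_pos: [0.5325, -0.0946, 0.1462]
tool_rot: [[0.006, -0.002, 1.0], [-0.004, 1.0, 0.002], [-1.0, -0.004, 0.006]]
force: [0.9, -0.1, -0.3]
finger_gap: 0.0005
```

```bash
python3 - <<'E'
from h import *
o=observe();print(o['eef_pos'],o['finger_gap'],o['force'],o['tool_rot'][:,0])
s=snap('side','side8');W=snap('wrist','wrist8')
a=cv2.resize(W['color'][60:400,200:440,::-1],(424,600),interpolation=2)
b=cv2.resize(s['color'][120:230,290:380,::-1],(376,460),interpolation=2)
cv2.imwrite('pics/c15.png',np.hstack([a,np.vstack([b,np.zeros((140,376,3),np.uint8)])]))
E
```

```text
[ 0.53247239 -0.0946282   0.14617557] 0.0004964367161669348 [ 0.87367582 -0.07281935 -0.26058992] [ 0.00628156 -0.00380201 -0.99997304]
```

View pics/c15.png

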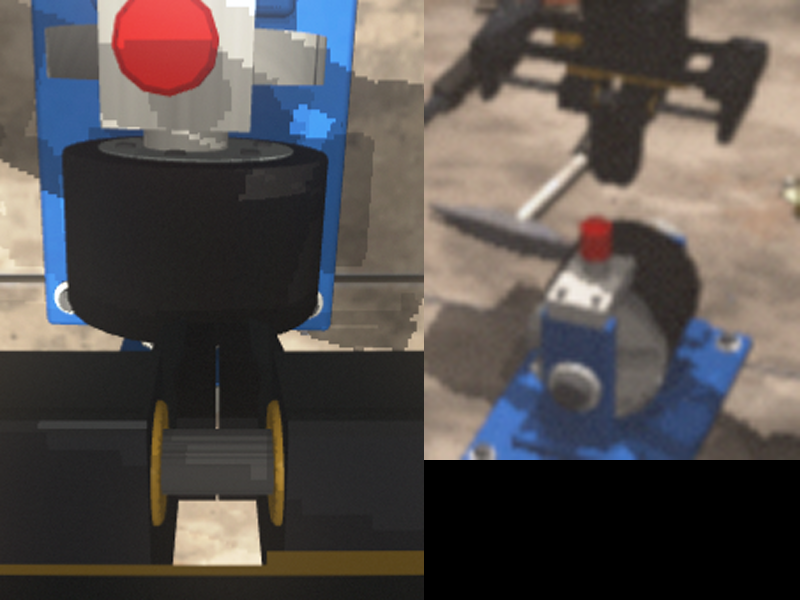

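{"name": "servo_tool", "arguments": {"commands": [{"dx": 0.0,"dy": 0.004,"dz": -0.015,"rx": 0.004,"ry": 0.005,"rz": 0.0,"jaw": 0.0},{"dx": 0.0,"dy": 0.0,"dz": -0.01,"rx": 0.0,"ry": 0.0,"rz": 0.0,"jaw": 0.0},{"dx": 0.0,"dy": 0.0,"dz": 0.0,"rx": 0.0,"ry": 0.0,"rz": 0.0,"jaw": 0.0}]}}

```text
time_s: 9.35
eef_pos: [0.5339, -0.0907, 0.1234]
tool_rot: [[0.005, -0.003, 1.0], [-0.001, 1.0, 0.003], [-1.0, -0.001, 0.005]]
force: [0.6, -0.1, -0.3]
finger_gap: 0.0006
```

```bash
python3 - <<'E'
from h import *
o=observe();print(o['eef_pos'],o['finger_gap'],o['force'],o['tool_rot'][:,0])
s=snap('side','side9');W=snap('wrist','wrist9')
b=cv2.resize(s['color'][130:220,290:380,::-1],(600,600),interpolation=2)
cv2.imwrite('pics/c16.png',b)
E
```

```text
[ 0.53388056 -0.09067782  0.1234019 ] 0.0006330190962877259 [ 0.56361022 -0.07599155 -0.30103066] [ 0.0049739  -0.00133292 -0.99998674]
```

View pics/c16.png

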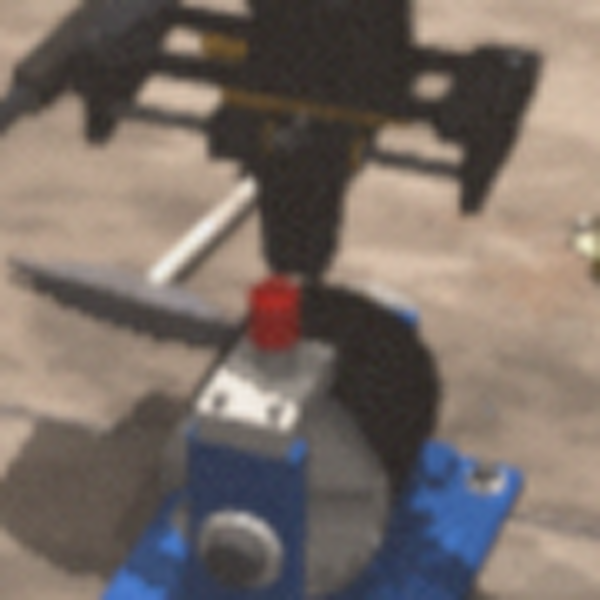

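{"name": "servo_tool", "arguments": {"commands": [{"dx": 0.0,"dy": 0.0,"dz": -0.006,"rx": 0.001,"ry": 0.004,"rz": 0.0,"jaw": 0.0},{"dx": 0.0,"dy": 0.0,"dz": -0.003,"rx": 0.0,"ry": 0.0,"rz": 0.0,"jaw": 0.0}]}}

```text
time_s: 9.65
eef_pos: [0.535, -0.0912, 0.1164]
tool_rot: [[0.005, -0.003, 1.0], [-0.002, 1.0, 0.003], [-1.0, -0.002, 0.005]]
force: [-0.7, 0.0, 0.0]
finger_gap: 0.0003
```

{"name": "servo_tool", "arguments": {"commands": [{"dx": 0.0,"dy": 0.0,"dz": -0.002,"rx": 0.0,"ry": 0.0,"rz": 0.0,"jaw": 0.0}]}}

```text
time_s: 9.75
eef_pos: [0.5351, -0.0913, 0.1144]
tool_rot: [[0.005, -0.003, 1.0], [-0.002, 1.0, 0.003], [-1.0, -0.002, 0.005]]
force: [-0.1, -0.9, 0.1]
finger_gap: 0.0001
```

{"name": "servo_tool", "arguments": {"commands": [{"dx": 0.0,"dy": 0.0,"dz": -0.0015,"rx": 0.0,"ry": 0.0,"rz": 0.0,"jaw": 0.0}]}}

```text
time_s: 9.85
eef_pos: [0.5351, -0.0914, 0.1127]
tool_rot: [[0.005, -0.002, 1.0], [-0.002, 1.0, 0.002], [-1.0, -0.002, 0.005]]
force: [-0.8, 0.5, -0.3]
finger_gap: 0.0005
```

{"name": "servo_tool", "arguments": {"commands": [{"dx": 0.0,"dy": 0.0,"dz": -0.0015,"rx": 0.0,"ry": 0.0,"rz": 0.0,"jaw": 0.0}]}}

```text
time_s: 9.95
eef_pos: [0.5351, -0.0914, 0.1112]
tool_rot: [[0.005, -0.002, 1.0], [-0.002, 1.0, 0.002], [-1.0, -0.002, 0.005]]
force: [0.4, 0.8, -0.2]
finger_gap: 0.0003
```

{"name": "servo_tool", "arguments": {"commands": [{"dx": 0.0,"dy": 0.0,"dz": -0.001,"rx": 0.0,"ry": 0.0,"rz": 0.0,"jaw": 0.0}]}}

```text
time_s: 10.05
eef_pos: [0.5351, -0.0914, 0.11]
tool_rot: [[0.005, -0.002, 1.0], [-0.002, 1.0, 0.002], [-1.0, -0.002, 0.005]]
force: [0.5, -0.9, 0.2]
finger_gap: 0.0003
```

{"name": "servo_tool", "arguments": {"commands": [{"dx": 0.0,"dy": 0.0,"dz": -0.001,"rx": 0.0,"ry": 0.0,"rz": 0.0,"jaw": 0.0}]}}

```text
time_s: 10.15
eef_pos: [0.5351, -0.0914, 0.109]
tool_rot: [[0.005, -0.002, 1.0], [-0.002, 1.0, 0.002], [-1.0, -0.002, 0.005]]
force: [0.1, 0.3, -0.3]
finger_gap: 0.0004
```

{"name": "servo_tool", "arguments": {"commands": [{"dx": 0.0,"dy": 0.0,"dz": -0.001,"rx": 0.0,"ry": 0.0,"rz": 0.0,"jaw": 0.0}]}}

```text
time_s: 10.25
eef_pos: [0.5351, -0.0914, 0.1079]
tool_rot: [[0.005, -0.002, 1.0], [-0.002, 1.0, 0.002], [-1.0, -0.002, 0.005]]
force: [0.1, -0.5, 0.3]
finger_gap: 0.0002
```

{"name": "servo_tool", "arguments": {"commands": [{"dx": 0.0,"dy": 0.0,"dz": -0.001,"rx": 0.0,"ry": 0.0,"rz": 0.0,"jaw": 0.0}]}}

```text
time_s: 10.35
eef_pos: [0.5351, -0.0914, 0.1069]
tool_rot: [[0.005, -0.002, 1.0], [-0.002, 1.0, 0.002], [-1.0, -0.002, 0.005]]
force: [0.1, 0.6, 0.0]
finger_gap: 0.0005
```

{"name": "servo_tool", "arguments": {"commands": [{"dx": 0.0,"dy": 0.0,"dz": -0.001,"rx": 0.0,"ry": 0.0,"rz": 0.0,"jaw": 0.0}]}}

```text
time_s: 10.45
eef_pos: [0.5351, -0.0914, 0.1058]
tool_rot: [[0.005, -0.002, 1.0], [-0.002, 1.0, 0.002], [-1.0, -0.002, 0.005]]
force: [0.1, -0.0, -0.6]
finger_gap: 0.0006
```

{"name": "servo_tool", "arguments": {"commands": [{"dx": 0.0,"dy": 0.0,"dz": -0.001,"rx": 0.0,"ry": 0.0,"rz": 0.0,"jaw": 0.0}]}}

```text
time_s: 10.55
eef_pos: [0.5351, -0.0914, 0.1047]
tool_rot: [[0.006, -0.002, 1.0], [-0.002, 1.0, 0.002], [-1.0, -0.002, 0.006]]
force: [-1.2, 0.5, -0.2]
finger_gap: 0.0004
```

{"name": "servo_tool", "arguments": {"commands": [{"dx": 0.0,"dy": 0.0,"dz": -0.001,"rx": 0.0,"ry": 0.0,"rz": 0.0,"jaw": 0.0}]}}

```text
time_s: 10.65
eef_pos: [0.5352, -0.0914, 0.1036]
tool_rot: [[0.006, -0.002, 1.0], [-0.002, 1.0, 0.002], [-1.0, -0.002, 0.006]]
force: [-0.6, -0.2, 0.8]
finger_gap: 0.0006
```

{"name": "servo_tool", "arguments": {"commands": [{"dx": 0.0,"dy": 0.0,"dz": -0.001,"rx": 0.0,"ry": 0.0,"rz": 0.0,"jaw": 0.0}]}}

```text
time_s: 10.75
eef_pos: [0.5357, -0.0915, 0.1032]
tool_rot: [[0.007, -0.002, 1.0], [-0.003, 1.0, 0.002], [-1.0, -0.003, 0.007]]
force: [1.2, 1.3, 9.5]
finger_gap: 0.0005
```

{"name": "servo_tool", "arguments": {"commands": [{"dx": 0.0,"dy": 0.0,"dz": -0.001,"rx": 0.0,"ry": 0.0,"rz": 0.0,"jaw": 0.0}]}}

```text
time_s: 10.85
eef_pos: [0.5365, -0.0915, 0.1031]
tool_rot: [[0.01, -0.002, 1.0], [-0.003, 1.0, 0.002], [-1.0, -0.003, 0.01]]
force: [1.1, 1.5, 8.0]
finger_gap: 0.0005
```

Contact at TCP z ≈ 0.103. A 1 mm press gives about 9 N and does not build up. I'll start drawing toward -x.

{"name": "servo_tool", "arguments": {"commands": [{"dx": -0.003,"dy": 0.0,"dz": -0.0006,"rx": 0.0,"ry": 0.004,"rz": 0.0,"jaw": 0.0}]}}

```text
time_s: 10.95
eef_pos: [0.5347, -0.0915, 0.1035]
tool_rot: [[0.009, -0.002, 1.0], [-0.003, 1.0, 0.002], [-1.0, -0.003, 0.009]]
force: [2.7, 0.8, 5.5]
finger_gap: 0.0003
```

{"name": "servo_tool", "arguments": {"commands": [{"dx": -0.003,"dy": 0.0,"dz": -0.0006,"rx": 0.0,"ry": 0.004,"rz": 0.0,"jaw": 0.0}]}}

```text
time_s: 11.05
eef_pos: [0.5327, -0.0915, 0.1037]
tool_rot: [[0.008, -0.002, 1.0], [-0.004, 1.0, 0.002], [-1.0, -0.004, 0.008]]
force: [2.4, 2.3, 5.1]
finger_gap: 0.0006
```

{"name": "servo_tool", "arguments": {"commands": [{"dx": -0.003,"dy": 0.0,"dz": -0.0006,"rx": 0.0,"ry": 0.0,"rz": 0.0,"jaw": 0.0}]}}

```text
time_s: 11.15
eef_pos: [0.5307, -0.0914, 0.1039]
tool_rot: [[0.011, -0.002, 1.0], [-0.004, 1.0, 0.002], [-1.0, -0.004, 0.011]]
force: [3.0, 2.0, 6.3]
finger_gap: 0.0004
```

{"name": "servo_tool", "arguments": {"commands": [{"dx": -0.003,"dy": 0.0,"dz": -0.0006,"rx": 0.001,"ry": 0.004,"rz": 0.0,"jaw": 0.0},{"dx": -0.003,"dy": 0.0,"dz": -0.0006,"rx": 0.001,"ry": 0.003,"rz": 0.0,"jaw": 0.0},{"dx": -0.003,"dy": 0.0,"dz": -0.0006,"rx": 0.001,"ry": 0.002,"rz": 0.0,"jaw": 0.0}]}}

```text
time_s: 11.45
eef_pos: [0.5239, -0.0912, 0.1044]
tool_rot: [[0.01, -0.002, 1.0], [-0.002, 1.0, 0.002], [-1.0, -0.002, 0.01]]
force: [1.6, 1.7, 6.0]
finger_gap: 0.0004
```

{"name": "servo_tool", "arguments": {"commands": [{"dx": -0.003,"dy": 0.0,"dz": -0.0006,"rx": 0.001,"ry": 0.003,"rz": 0.0,"jaw": 0.0},{"dx": -0.003,"dy": 0.0,"dz": -0.0006,"rx": 0.001,"ry": 0.003,"rz": 0.0,"jaw": 0.0},{"dx": -0.003,"dy": 0.0,"dz": -0.0006,"rx": 0.001,"ry": 0.002,"rz": 0.0,"jaw": 0.0}]}}

```text
time_s: 11.75
eef_pos: [0.5172, -0.091, 0.1049]
tool_rot: [[0.01, -0.002, 1.0], [0.0, 1.0, 0.002], [-1.0, 0.0, 0.01]]
force: [2.6, 2.0, 6.2]
finger_gap: 0.0005
```

```bash
python3 - <<'E'
from h import *
o=observe();print(o['eef_pos'],o['finger_gap'],o['force'],o['tool_rot'][:,0])
s=snap('side','side10');W=snap('wrist','wrist10');t=snap('top','top10')
a=cv2.resize(W['color'][60:400,200:440,::-1],(424,600),interpolation=2)
b=cv2.resize(s['color'][130:230,290:380,::-1],(376,418),interpolation=2)
cv2.imwrite('pics/c17.png',np.hstack([a,np.vstack([b,np.zeros((182,376,3),np.uint8)])]))
E
```

```text
[ 0.51717015 -0.09102706  0.10485747] 0.0004805620192762412 [2.62409031 1.97824933 6.24654147] [ 1.03971869e-02  3.93138720e-04 -9.99945871e-01]
```

View pics/c17.png

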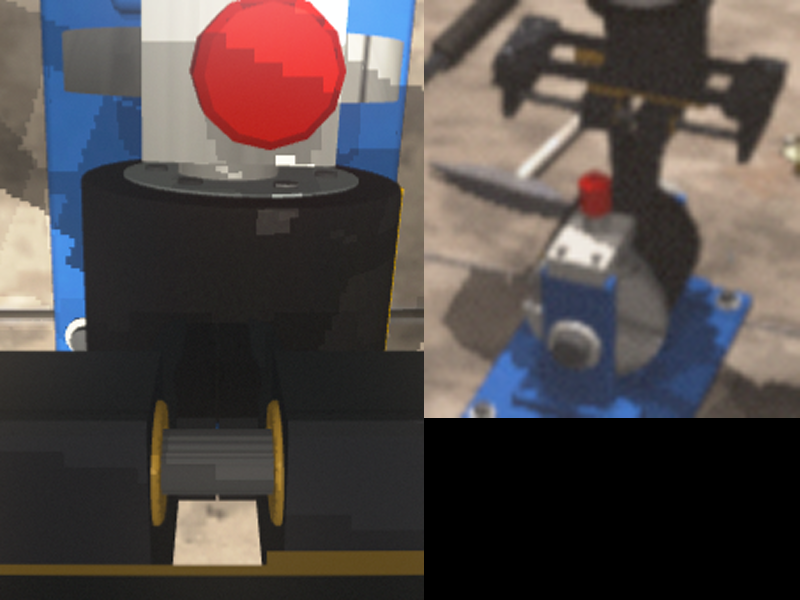

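The drum is turning. The yellow line has just appeared at the right (+x) rim at wrist x≈428, y≈200, and the slot shows at the disc's right side. Roughly 80-90° remain.

{"name": "servo_tool", "arguments": {"commands": [{"dx": -0.003,"dy": 0.0,"dz": -0.0006,"rx": 0.0,"ry": 0.003,"rz": 0.0,"jaw": 0.0},{"dx": -0.003,"dy": 0.0,"dz": -0.0006,"rx": 0.0,"ry": 0.003,"rz": 0.0,"jaw": 0.0},{"dx": -0.003,"dy": 0.0,"dz": -0.0006,"rx": 0.0,"ry": 0.002,"rz": 0.0,"jaw": 0.0}]}}

```text
time_s: 12.2
eef_pos: [0.5101, -0.0909, 0.1051]
tool_rot: [[0.009, -0.002, 1.0], [-0.0, 1.0, 0.002], [-1.0, -0.001, 0.009]]
force: [2.0, 1.3, 4.7]
finger_gap: 0.0007
```

{"name": "servo_tool", "arguments": {"commands": [{"dx": 0.0,"dy": 0.0,"dz": 0.005,"rx": 0.0,"ry": 0.003,"rz": 0.0,"jaw": 0.0},{"dx": 0.01,"dy": 0.0,"dz": 0.003,"rx": 0.0,"ry": 0.003,"rz": 0.0,"jaw": 0.0},{"dx": 0.01,"dy": 0.0,"dz": 0.0,"rx": 0.0,"ry": 0.002,"rz": 0.0,"jaw": 0.0},{"dx": 0.006,"dy": 0.0,"dz": 0.0,"rx": 0.0,"ry": 0.0,"rz": 0.0,"jaw": 0.0},{"dx": 0.0,"dy": 0.0,"dz": -0.003,"rx": 0.0,"ry": 0.0,"rz": 0.0,"jaw": 0.0}]}}

```text
time_s: 12.7
eef_pos: [0.5359, -0.0911, 0.11]
tool_rot: [[-0.003, -0.002, 1.0], [-0.001, 1.0, 0.002], [-1.0, -0.001, -0.003]]
force: [1.0, 0.1, -0.8]
finger_gap: 0.0007
```

{"name": "servo_tool", "arguments": {"commands": [{"dx": 0.0,"dy": 0.0,"dz": -0.002,"rx": 0.0,"ry": -0.002,"rz": 0.0,"jaw": 0.0},{"dx": 0.0,"dy": 0.0,"dz": -0.001,"rx": 0.0,"ry": 0.0,"rz": 0.0,"jaw": 0.0}]}}

```text
time_s: 12.9
eef_pos: [0.5352, -0.0909, 0.1058]
tool_rot: [[-0.003, -0.003, 1.0], [0.0, 1.0, 0.003], [-1.0, 0.0, -0.003]]
force: [-0.0, 0.1, 0.1]
finger_gap: 0.0006
```

{"name": "servo_tool", "arguments": {"commands": [{"dx": 0.0,"dy": 0.0,"dz": -0.001,"rx": 0.0,"ry": 0.0,"rz": 0.0,"jaw": 0.0}]}}

```text
time_s: 13.0
eef_pos: [0.5355, -0.091, 0.1052]
tool_rot: [[-0.002, -0.002, 1.0], [-0.0, 1.0, 0.002], [-1.0, -0.0, -0.002]]
force: [1.1, 1.9, 10.2]
finger_gap: 0.0003
```

{"name": "servo_tool", "arguments": {"commands": [{"dx": 0.0,"dy": 0.0,"dz": -0.001,"rx": 0.0,"ry": 0.0,"rz": 0.0,"jaw": 0.0}]}}

```text
time_s: 13.1
eef_pos: [0.5362, -0.091, 0.1051]
tool_rot: [[0.001, -0.002, 1.0], [-0.001, 1.0, 0.002], [-1.0, -0.001, 0.001]]
force: [1.0, 2.3, 8.9]
finger_gap: 0.0006
```

{"name": "servo_tool", "arguments": {"commands": [{"dx": 0.0,"dy": 0.0,"dz": -0.001,"rx": 0.0,"ry": 0.0,"rz": 0.0,"jaw": 0.0}]}}

```text
time_s: 13.2
eef_pos: [0.5368, -0.0911, 0.1051]
tool_rot: [[0.003, -0.002, 1.0], [-0.001, 1.0, 0.002], [-1.0, -0.001, 0.003]]
force: [0.7, 1.4, 7.1]
finger_gap: 0.0003
```

Drawing again.

{"name": "servo_tool", "arguments": {"commands": [{"dx": -0.003,"dy": 0.0,"dz": -0.0006,"rx": 0.0,"ry": 0.003,"rz": 0.0,"jaw": 0.0},{"dx": -0.003,"dy": 0.0,"dz": -0.0006,"rx": 0.0,"ry": 0.003,"rz": 0.0,"jaw": 0.0},{"dx": -0.003,"dy": 0.0,"dz": -0.0006,"rx": 0.0,"ry": 0.003,"rz": 0.0,"jaw": 0.0},{"dx": -0.003,"dy": 0.0,"dz": -0.0006,"rx": 0.0,"ry": 0.003,"rz": 0.0,"jaw": 0.0},{"dx": -0.003,"dy": 0.0,"dz": -0.0006,"rx": 0.0,"ry": 0.003,"rz": 0.0,"jaw": 0.0}]}}

```text
time_s: 13.7
eef_pos: [0.5253, -0.0908, 0.1062]
tool_rot: [[0.002, -0.002, 1.0], [-0.002, 1.0, 0.002], [-1.0, -0.002, 0.002]]
force: [2.1, 2.6, 5.6]
finger_gap: -0.0
```

{"name": "servo_tool", "arguments": {"commands": [{"dx": -0.003,"dy": 0.0,"dz": -0.0006,"rx": 0.0,"ry": 0.003,"rz": 0.0,"jaw": 0.0},{"dx": -0.003,"dy": 0.0,"dz": -0.0006,"rx": 0.0,"ry": 0.003,"rz": 0.0,"jaw": 0.0},{"dx": -0.003,"dy": 0.0,"dz": -0.0006,"rx": 0.0,"ry": 0.003,"rz": 0.0,"jaw": 0.0},{"dx": -0.003,"dy": 0.0,"dz": -0.0006,"rx": 0.0,"ry": 0.003,"rz": 0.0,"jaw": 0.0}]}}

```text
time_s: 14.1
eef_pos: [0.5156, -0.0906, 0.1069]
tool_rot: [[0.0, -0.001, 1.0], [-0.004, 1.0, 0.001], [-1.0, -0.004, 0.0]]
force: [2.1, 2.0, 6.3]
finger_gap: 0.0006
```

```bash
python3 - <<'E'
from h import *
o=observe();print(o['eef_pos'],o['finger_gap'],o['force'],o['tool_rot'][:,0])
W=snap('wrist','wrist11')
a=cv2.resize(W['color'][60:400,180:460,::-1],(494,600),interpolation=2)
cv2.imwrite('pics/c18.png',a)
E
```

```text
[ 0.5156134  -0.09062487  0.10688734] 0.0006227341936476859 [2.09463638 1.95287754 6.29092424] [ 4.40399740e-04 -3.56034765e-03 -9.99993565e-01]
```

View pics/c18.png

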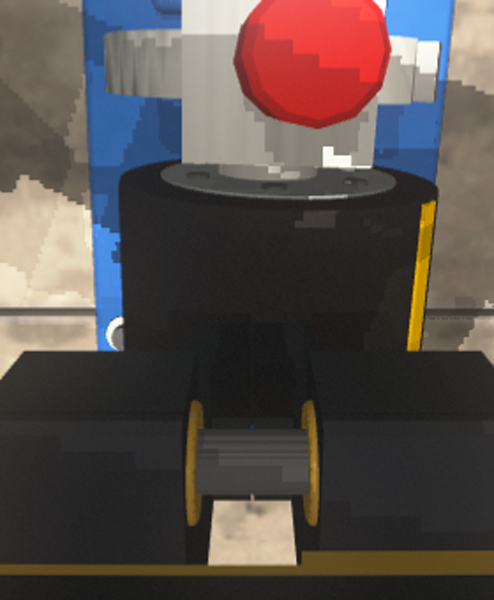

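```bash
cat >> h.py <<'E'
def yang(W,box=(180,60,460,255)):
    h=cv2.cvtColor(W['color'],cv2.COLOR_RGB2HSV).astype(int)
    m=((h[...,0]>18)&(h[...,0]<32)&(h[...,1]>170)&(h[...,2]>110)).astype(np.uint8)
    x0,y0,x1,y1=box;z=np.zeros_like(m);z[y0:y1,x0:x1]=m[y0:y1,x0:x1]
    k=cv2.connectedComponentsWithStats(z)
    if k[0]<2: print('no yellow');return
    i=1+np.argmax(k[2][1:,4]);print('yellow',k[2][i],k[3][i])
    o,w=ray(W,*k[3][i]);c=np.array([.5214,.075]);a=o[[0,2]]-c;b=w[[0,2]];r=.05
    A=b@b;B=2*a@b;C=a@a-r*r;D=B*B-4*A*C
    t=(-B-np.sqrt(max(D,0)))/2/A;p=a+b*t;print('pt',o+w*t,'angle from top',np.degrees(np.arctan2(p[0],p[1])),D>0)
E
python3 - <<'E'
from h import *
yang(dict(np.load('pics/wrist11.npz')))
E
```

```text
yellow [411 174  16  81 596] [418.42114094 214.22147651]
pt [ 0.56630949 -0.07795413  0.09698039] angle from top 63.921141380571996 True
```

Yellow line is about 64° from the top. Finishing this stroke, then re-stroking.

{"name": "servo_tool", "arguments": {"commands": [{"dx": -0.003,"dy": 0.0,"dz": -0.0006,"rx": 0.001,"ry": 0.002,"rz": 0.0,"jaw": 0.0},{"dx": -0.003,"dy": 0.0,"dz": -0.0006,"rx": 0.001,"ry": 0.002,"rz": 0.0,"jaw": 0.0},{"dx": -0.003,"dy": 0.0,"dz": -0.0006,"rx": 0.001,"ry": 0.002,"rz": 0.0,"jaw": 0.0},{"dx": -0.003,"dy": 0.0,"dz": -0.0006,"rx": 0.001,"ry": 0.002,"rz": 0.0,"jaw": 0.0}]}}

```text
time_s: 14.55
eef_pos: [0.5045, -0.0903, 0.1066]
tool_rot: [[-0.001, -0.002, 1.0], [-0.0, 1.0, 0.002], [-1.0, -0.0, -0.001]]
force: [1.0, 2.6, 4.2]
finger_gap: 0.0002
```

{"name": "servo_tool", "arguments": {"commands": [{"dx": 0.0,"dy": 0.0,"dz": 0.005,"rx": 0.0,"ry": 0.0,"rz": 0.0,"jaw": 0.0},{"dx": 0.01,"dy": 0.0,"dz": 0.003,"rx": 0.0,"ry": 0.0,"rz": 0.0,"jaw": 0.0},{"dx": 0.01,"dy": 0.0,"dz": 0.0,"rx": 0.0,"ry": 0.0,"rz": 0.0,"jaw": 0.0},{"dx": 0.01,"dy": 0.0,"dz": 0.0,"rx": 0.0,"ry": 0.0,"rz": 0.0,"jaw": 0.0},{"dx": 0.0,"dy": 0.0,"dz": -0.003,"rx": 0.0,"ry": 0.0,"rz": 0.0,"jaw": 0.0}]}}

```text
time_s: 15.05
eef_pos: [0.5362, -0.0907, 0.1116]
tool_rot: [[-0.004, -0.001, 1.0], [-0.0, 1.0, 0.001], [-1.0, -0.0, -0.004]]
force: [0.2, 0.1, -0.4]
finger_gap: 0.0005
```

{"name": "servo_tool", "arguments": {"commands": [{"dx": 0.0,"dy": 0.0,"dz": -0.001,"rx": 0.0,"ry": 0.0,"rz": 0.0,"jaw": 0.0}]}}

```text
time_s: 15.15
eef_pos: [0.5362, -0.0906, 0.1098]
tool_rot: [[-0.005, -0.001, 1.0], [-0.0, 1.0, 0.001], [-1.0, -0.0, -0.005]]
force: [-0.3, -0.4, 1.0]
finger_gap: 0.0002
```

{"name": "servo_tool", "arguments": {"commands": [{"dx": 0.0,"dy": 0.0,"dz": -0.001,"rx": 0.0,"ry": 0.0,"rz": 0.0,"jaw": 0.0}]}}

```text
time_s: 15.25
eef_pos: [0.5361, -0.0905, 0.1084]
tool_rot: [[-0.006, -0.001, 1.0], [0.0, 1.0, 0.001], [-1.0, 0.0, -0.006]]
force: [-0.7, -0.3, -0.1]
finger_gap: 0.0003
```

{"name": "servo_tool", "arguments": {"commands": [{"dx": 0.0,"dy": 0.0,"dz": -0.001,"rx": 0.0,"ry": 0.0,"rz": 0.0,"jaw": 0.0}]}}

```text
time_s: 15.35
eef_pos: [0.5359, -0.0905, 0.1071]
tool_rot: [[-0.006, -0.001, 1.0], [0.0, 1.0, 0.001], [-1.0, 0.0, -0.006]]
force: [1.1, 0.0, 6.5]
finger_gap: 0.0007
```

Contact (6.5 N). Next stroke.

{"name": "servo_tool", "arguments": {"commands": [{"dx": -0.003,"dy": 0.0,"dz": -0.0006,"rx": 0.0,"ry": 0.001,"rz": 0.0,"jaw": 0.0},{"dx": -0.003,"dy": 0.0,"dz": -0.0006,"rx": 0.0,"ry": 0.001,"rz": 0.0,"jaw": 0.0},{"dx": -0.003,"dy": 0.0,"dz": -0.0006,"rx": 0.0,"ry": 0.002,"rz": 0.0,"jaw": 0.0},{"dx": -0.003,"dy": 0.0,"dz": -0.0006,"rx": 0.0,"ry": 0.002,"rz": 0.0,"jaw": 0.0},{"dx": -0.003,"dy": 0.0,"dz": -0.0006,"rx": 0.0,"ry": 0.002,"rz": 0.0,"jaw": 0.0}]}}

```text
time_s: 15.85
eef_pos: [0.5238, -0.0903, 0.1081]
tool_rot: [[-0.002, -0.001, 1.0], [-0.001, 1.0, 0.001], [-1.0, -0.001, -0.002]]
force: [2.6, 0.5, 6.3]
finger_gap: 0.0006
```

{"name": "servo_tool", "arguments": {"commands": [{"dx": -0.003,"dy": 0.0,"dz": -0.0006,"rx": 0.0,"ry": 0.003,"rz": 0.0,"jaw": 0.0},{"dx": -0.003,"dy": 0.0,"dz": -0.0006,"rx": 0.0,"ry": 0.003,"rz": 0.0,"jaw": 0.0},{"dx": -0.003,"dy": 0.0,"dz": -0.0006,"rx": 0.0,"ry": 0.003,"rz": 0.0,"jaw": 0.0},{"dx": -0.003,"dy": 0.0,"dz": -0.0006,"rx": 0.0,"ry": 0.003,"rz": 0.0,"jaw": 0.0}]}}

```text
time_s: 16.25
eef_pos: [0.513, -0.0901, 0.1084]
tool_rot: [[-0.006, -0.001, 1.0], [-0.002, 1.0, 0.001], [-1.0, -0.002, -0.006]]
force: [2.6, 3.2, 6.6]
finger_gap: -0.0
```

```bash
python3 - <<'E'
from h import *
W=snap('wrist','wrist12');yang(W)
a=cv2.resize(W['color'][60:400,180:460,::-1],(494,600),interpolation=2)
cv2.imwrite('pics/c19.png',a)
E
```

```text
yellow [ 363  182   22   73 1229] [373.17087063 217.94304312]
pt [ 0.53616238 -0.07125277  0.12277104] angle from top 17.172390035755093 True
```

View pics/c19.png

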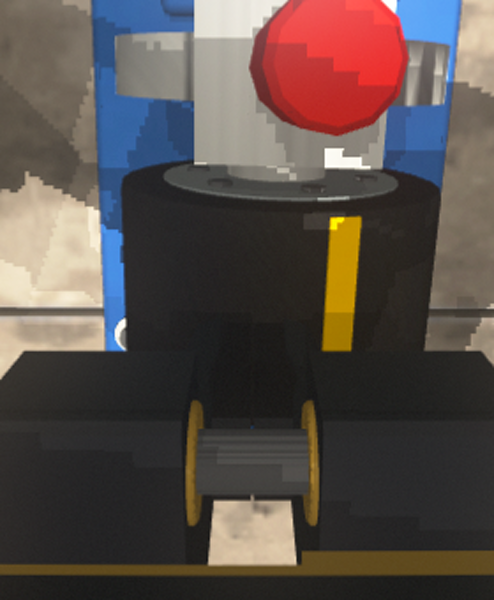

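About 17° (15 mm) left. I'll reset for a fresh stroke, slower near the end.

{"name": "servo_tool", "arguments": {"commands": [{"dx": 0.0,"dy": 0.0,"dz": 0.005,"rx": 0.001,"ry": 0.0,"rz": 0.0,"jaw": 0.0},{"dx": 0.008,"dy": 0.0,"dz": 0.002,"rx": 0.0,"ry": -0.002,"rz": 0.0,"jaw": 0.0},{"dx": 0.008,"dy": 0.0,"dz": 0.0,"rx": 0.0,"ry": -0.002,"rz": 0.0,"jaw": 0.0},{"dx": 0.004,"dy": 0.0,"dz": 0.0,"rx": 0.0,"ry": 0.0,"rz": 0.0,"jaw": 0.0},{"dx": 0.0,"dy": 0.0,"dz": -0.002,"rx": 0.0,"ry": 0.0,"rz": 0.0,"jaw": 0.0}]}}

```text
time_s: 16.8
eef_pos: [0.5334, -0.0903, 0.1134]
tool_rot: [[-0.004, -0.0, 1.0], [-0.001, 1.0, 0.0], [-1.0, -0.001, -0.004]]
force: [0.0, 0.5, -0.7]
finger_gap: 0.0008
```

{"name": "servo_tool", "arguments": {"commands": [{"dx": 0.0,"dy": 0.0,"dz": -0.001,"rx": 0.0,"ry": 0.0,"rz": 0.0,"jaw": 0.0}]}}

```text
time_s: 16.9
eef_pos: [0.5334, -0.0902, 0.1119]
tool_rot: [[-0.005, -0.001, 1.0], [-0.001, 1.0, 0.001], [-1.0, -0.001, -0.005]]
force: [-0.6, -0.8, -0.3]
finger_gap: -0.0001
```

{"name": "servo_tool", "arguments": {"commands": [{"dx": 0.0,"dy": 0.0,"dz": -0.001,"rx": 0.0,"ry": 0.0,"rz": 0.0,"jaw": 0.0}]}}

```text
time_s: 17.0
eef_pos: [0.5332, -0.0901, 0.1105]
tool_rot: [[-0.005, -0.001, 1.0], [-0.001, 1.0, 0.001], [-1.0, -0.001, -0.005]]
force: [-0.5, 0.4, 0.7]
finger_gap: 0.0003
```

{"name": "servo_tool", "arguments": {"commands": [{"dx": 0.0,"dy": 0.0,"dz": -0.001,"rx": 0.0,"ry": 0.0,"rz": 0.0,"jaw": 0.0}]}}

```text
time_s: 17.1
eef_pos: [0.533, -0.0901, 0.1092]
tool_rot: [[-0.006, -0.001, 1.0], [-0.0, 1.0, 0.001], [-1.0, -0.0, -0.006]]
force: [0.5, -0.5, -0.1]
finger_gap: 0.0005
```

{"name": "servo_tool", "arguments": {"commands": [{"dx": 0.0,"dy": 0.0,"dz": -0.001,"rx": 0.0,"ry": 0.0,"rz": 0.0,"jaw": 0.0}]}}

```text
time_s: 17.2
eef_pos: [0.5329, -0.0901, 0.1081]
tool_rot: [[-0.006, -0.001, 1.0], [-0.0, 1.0, 0.001], [-1.0, -0.0, -0.006]]
force: [-0.8, -0.7, 5.7]
finger_gap: 0.0005
```

{"name": "servo_tool", "arguments": {"commands": [{"dx": -0.003,"dy": 0.0,"dz": -0.0006,"rx": 0.0,"ry": 0.001,"rz": 0.0,"jaw": 0.0},{"dx": -0.003,"dy": 0.0,"dz": -0.0006,"rx": 0.0,"ry": 0.001,"rz": 0.0,"jaw": 0.0},{"dx": -0.003,"dy": 0.0,"dz": -0.0006,"rx": 0.0,"ry": 0.001,"rz": 0.0,"jaw": 0.0}]}}

```text
time_s: 17.5
eef_pos: [0.5259, -0.09, 0.1085]
tool_rot: [[-0.002, -0.0, 1.0], [-0.001, 1.0, 0.0], [-1.0, -0.001, -0.002]]
force: [0.9, 2.7, 4.6]
finger_gap: 0.0004
```

```bash
python3 - <<'E'
from h import *
W=snap('wrist','wrist13');yang(W)
E
```

```text
yellow [ 319  183   20   61 1097] [328.05287147 212.31449407]
pt [ 0.52844575 -0.06800822  0.12450109] angle from top 8.100793248451593 True
```

{"name": "servo_tool", "arguments": {"commands": [{"dx": -0.002,"dy": 0.0,"dz": -0.0006,"rx": 0.0,"ry": 0.001,"rz": 0.0,"jaw": 0.0},{"dx": -0.002,"dy": 0.0,"dz": -0.0006,"rx": 0.0,"ry": 0.001,"rz": 0.0,"jaw": 0.0},{"dx": -0.002,"dy": 0.0,"dz": -0.0006,"rx": 0.0,"ry": 0.001,"rz": 0.0,"jaw": 0.0}]}}

```text
time_s: 17.85
eef_pos: [0.5205, -0.0899, 0.1085]
tool_rot: [[-0.0, -0.0, 1.0], [-0.002, 1.0, 0.0], [-1.0, -0.002, -0.0]]
force: [0.6, 1.8, 5.7]
finger_gap: 0.0006
```

{"name": "servo_tool", "arguments": {"commands": [{"dx": -0.002,"dy": 0.0,"dz": -0.0006,"rx": 0.0,"ry": 0.001,"rz": 0.0,"jaw": 0.0}]}}

```text
time_s: 17.95
eef_pos: [0.5187, -0.0898, 0.1085]
tool_rot: [[0.0, -0.0, 1.0], [-0.002, 1.0, 0.0], [-1.0, -0.002, 0.0]]
force: [1.6, 1.6, 6.3]
finger_gap: 0.0003
```

```bash
python3 - <<'E'
from h import *
W=snap('wrist','wrist14');yang(W)
s=snap('side','side14')
a=cv2.resize(W['color'][20:400,180:460,::-1],(442,600),interpolation=2)
b=cv2.resize(s['color'][130:230,300:380,::-1],(358,447),interpolation=2)
cv2.imwrite('pics/c20.png',np.hstack([a,np.vstack([b,np.zeros((153,358,3),np.uint8)])]))
E
```

```text
yellow [ 319  183   20   62 1098] [328.04918033 212.66302368]
pt [ 0.52121028 -0.06784973  0.12499964] angle from top -0.21739953270842483 True
```

View pics/c20.png

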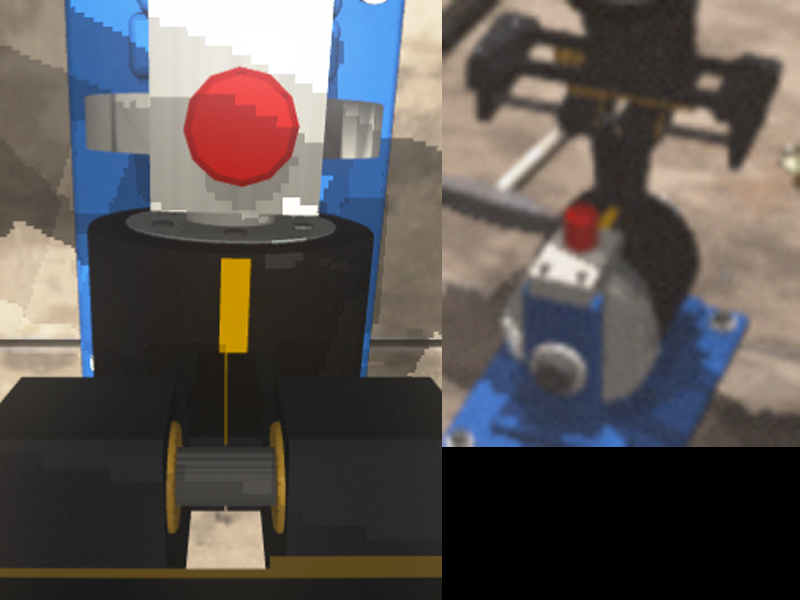

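```bash
python3 - <<'E'
from h import *
for n in('side8','side9','side10','side14','wrist12','wrist14'):
    s=dict(np.load(f'pics/{n}.npz'))
    h=cv2.cvtColor(s['color'],cv2.COLOR_RGB2HSV).astype(int);m=(((h[...,0]<8)|(h[...,0]>172))&(h[...,1]>150)&(h[...,2]>90)).astype(np.uint8)
    if 'side' in n: m[:150]=0;m[215:]=0;m[:,:305]=0;m[:,360:]=0
    k=cv2.connectedComponentsWithStats(m);i=1+np.argmax(k[2][1:,4]);print(n,k[2][i],k[3][i])
    if n=='side14':
        for f in(.111,.125):print(f,proj(s,(.522,-.0185,f+.045)))
E
```

```text
side8 [328 173   7   9  59] [330.91525424 176.74576271]
side9 [328 172   7  10  61] [330.86885246 176.49180328]
side10 [327 172   8   9  58] [330.62068966 175.87931034]
side14 [328 175   7  11  58] [330.75862069 179.98275862]
0.111 (np.float64(331.31898903506004), np.float64(180.73774539062688))
0.125 (np.float64(331.34474101347587), np.float64(176.57941251244824))
wrist12 [ 328   50   83   87 5512] [369.04608128  93.44865747]
wrist14 [ 297   63   72   75 4089] [332.44778674 100.11102959]
```

The head moved down 4.1 px in the side view (expected 4.2 px for the 14 mm drop) and the yellow line is at the top, so the pin is home. Lifting clear and checking.

{"name": "servo_tool", "arguments": {"commands": [{"dx": 0.0,"dy": 0.0,"dz": 0.006,"rx": 0.0,"ry": 0.0,"rz": 0.0,"jaw": 0.0},{"dx": 0.0,"dy": -0.005,"dz": 0.02,"rx": 0.0,"ry": 0.0,"rz": 0.0,"jaw": 0.0},{"dx": 0.0,"dy": -0.02,"dz": 0.04,"rx": 0.0,"ry": 0.0,"rz": 0.0,"jaw": 0.0},{"dx": -0.02,"dy": -0.03,"dz": 0.04,"rx": 0.0,"ry": 0.0,"rz": 0.0,"jaw": 0.0},{"dx": -0.03,"dy": -0.03,"dz": 0.04,"rx": 0.0,"ry": 0.0,"rz": 0.0,"jaw": 0.0}]}}

```text
time_s: 18.55
eef_pos: [0.4707, -0.1675, 0.2464]
tool_rot: [[-0.013, -0.006, 1.0], [0.003, 1.0, 0.006], [-1.0, 0.003, -0.013]]
force: [0.0, -0.9, -0.4]
finger_gap: 0.0001
```

{"name": "servo_tool", "arguments": {"commands": [{"dx": -0.03,"dy": -0.04,"dz": 0.02,"rx": 0.0,"ry": 0.0,"rz": 0.0,"jaw": 0.0},{"dx": -0.02,"dy": -0.03,"dz": 0.0,"rx": 0.0,"ry": 0.0,"rz": 0.0,"jaw": 0.0},{"dx": 0.0,"dy": 0.0,"dz": 0.0,"rx": 0.0,"ry": 0.0,"rz": 0.0,"jaw": 0.0}]}}

```text
time_s: 18.85
eef_pos: [0.42, -0.2384, 0.2705]
tool_rot: [[-0.007, -0.003, 1.0], [-0.004, 1.0, 0.003], [-1.0, -0.004, -0.007]]
force: [0.2, 0.1, 0.2]
finger_gap: 0.0007
```

```bash
python3 - <<'E'
from h import *
T=snap('top','topF');s=snap('side','sideF')
P={}
for n,s_ in(('T',T),('S',s)):
    h=cv2.cvtColor(s_['color'],cv2.COLOR_RGB2HSV).astype(int);m=(((h[...,0]<8)|(h[...,0]>172))&(h[...,1]>150)&(h[...,2]>90)).astype(np.uint8)
    z=np.zeros_like(m)
    if n=='S': z[150:215,305:360]=m[150:215,305:360]
    else: z[205:240,315:350]=m[205:240,315:350]
    k=cv2.connectedComponentsWithStats(z);i=1+np.argmax(k[2][1:,4]);print(n,k[2][i],k[3][i]);P[n]=k[3][i]
print(tri(T,P['T'],s,P['S']),observe()['force'])
b=cv2.resize(s['color'][140:230,290:380,::-1],(400,400),interpolation=2)
a=cv2.resize(T['color'][180:270,280:400,::-1],(400,300),interpolation=2)
cv2.imwrite('pics/c21.png',np.hstack([b,np.vstack([a,np.zeros((100,400,3),np.uint8)])]))
E
```

```text
T [330 218   7   7  36] [333.22222222 221.47222222]
S [327 175   8  10  58] [330.67241379 179.31034483]
(array([ 0.52351246, -0.0188633 ,  0.16022862]), np.float64(0.0009762088895037835)) [ 1.43795826  0.8145844  -0.92547883]
```

View pics/c21.png

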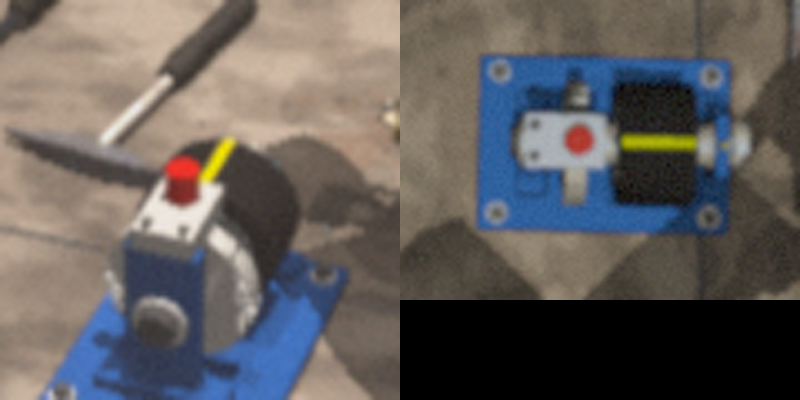

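View pics/topF.png

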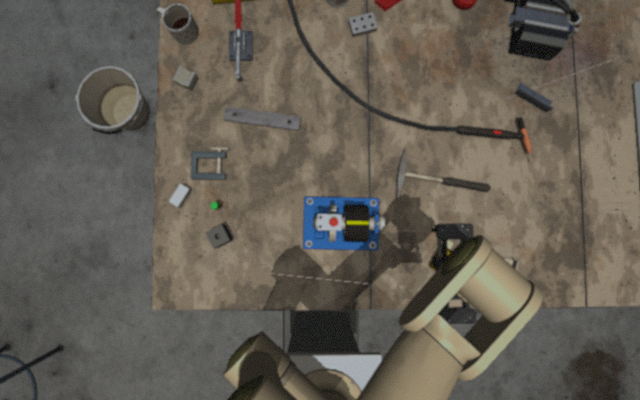

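```bash
python3 -c "
from plant import job_done
print(job_done())"
```

```text
the job is handed in; nothing more can be done
None
```

The pin is fully home, with its red head down on the guide plate and the slot and yellow mark at the top. I handed the job in at about 19 s. `job_done()` gave no verdict.

**What I did**
- I took the red pin from its block and stood it in the guide hole on the disc's rim. The side picture showed it standing there before I started turning.
- I turned the drum toward the robot with the shut fingertips, in four strokes. The pressing force read 4–10 N, so well under 25 N, though I only saw readings between calls.
- I stopped when the pin dropped, then lifted the tool straight off the drum and moved it clear.

**Last checks**
- **Drop:** in the side view the red head moved down about 4.1 px, against 4.2 px expected for the 14 mm drop.
- **Head height:** triangulation put the middle of the head at 0.160 m, 4 mm above the expected 0.156 m. The same method read 2 mm high at the start. The side picture shows the head on the plate.
- **Position:** the head measured within 2 mm of the hole in plan. By the last wrist picture before lifting clear, the yellow mark was 0.2° from the top.
- **Bystanders:** the hammer, box section, G-clamp and green pin look unmoved in the final top view. The arm hid the tape measure in that view; the tool passed well above it.

**What disagreed:** the fingertips sat about 18 mm above the reported TCP, where `finger_overhang` puts them 17 mm below. My first grasp therefore closed in the air above the head. I measured the tips with two cameras, went lower and gripped the pin on the second try.

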